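Nest the steel mixing cups mouth down on their stand

ROBOT

A 6-joint arm with a two-finger parallel gripper is mounted at the origin on a cart in front of the work surface, level with it; the furniture and walls round the work are solid. World frame = base frame: x ahead of the robot, y to its left, z up, the work surface at z = 0. Lengths are in m, angles in rad, forces in N, time in s.
With the tool pointing down it reaches from about 0.25 to 0.775 m from the base axis. Payload 4 kg.
Tool frame: the origin (TCP) lies at the centre of the arm's flange, where the gripper is bolted on; the fingertips stand 199 mm ahead of it and the grasp point (between the pads) lies 180 mm ahead of it (robot.tcp_to_tips is the z of the fingertips in the tool frame, in m); z points along the fingers, y is the line along which they close (so a half turn about z gives the same grasp; the last joint's range is limited). The gripper opens to 94 mm and grips with 3 to 60 N. Pads are 16 mm wide; open, the fingers measure 119 mm over their backs; the gripper's body (75 mm by 177 mm) begins 78 mm behind the grasp point.
Start: joints at [1.035, 0.087, 1.371, -0, 1.684, -0.103], TCP at [0.231, 0.499, 0.405] pointing down, gripper open.
Joint ranges: [-3.1, 3.1], [-0.76, 2.03], [0.27, 2.55], [-1.08, 4.22], [0.17, 2.65], [-2.57, 2.57]. Speed limits (rad/s): [2.79, 2.79, 3.14, 3.14, 3.14, 3.14].

INTERFACE

Orientations are given as [roll, pitch, yaw] about the fixed x, y, z axes, in that order (R = Rz(yaw) Ry(pitch) Rx(roll)).
In Python, from bench import robot gives the robot as it stands.
- The arm moves only by the tool play_rows, never from a script. Its arguments are lists of equal length, an entry for each row: "translation": the shift along the tool's x, y, z scaled (see below), a list of three; "twist": the turn, a rotation vector about the tool's x, y, z scaled (see below), a list of three; "gripper": the opening, from -1 (shut) to 1 (fully open). A call has 1 to 8 rows; each row shifts and turns the commanded pose from where the row before left it, along the tool's axes as they then stand; what a row does not reach is not made up. The controller multiplies each number of a shift by 0.04 m and each number of a turn by 0.1 rad. A row lasts 1/10 s, in which the tool goes at most 50 mm and 8.59 degrees, less where a joint would pass 70% of its speed; a pose out of reach is approached as far as the arm can. A call with a number of a shift or a turn outside -1 to 1 is refused whole. A call with a gripper value outside its range is refused whole. The fingers move at their own pace and stop on an object; the grip force is fixed at half the most. Time passes only in rows, so rows that do not move let the fingers close. It gives the time, the measured TCP pose, the force, the opening and the grip force at its end, in the units of the state.
- robot.get_obs(): the state, without advancing time (a new reading comes with each control period).
- robot.snapshot(name): name is "scene" or "side" or "wrist"; returns the picture (400x640x3 uint8, red, green, blue); there is no depth.
- robot.camera_model(name): a dict with "camera_matrix" (3x3 intrinsics, pixels), "rvec" (rotation vector, rad) and "tvec" (3), from world to camera coordinates, as OpenCV has them. Camera axes: x right, y down, z forward; pixel columns grow to the right and rows downward; lengths in m; the calibration is good to about 2 mm. A picture is of the moment at which its call begins: read the wrist's pose just before it. camera_model takes no time and is no camera call; for the wrist camera it gives the pose at the moment of the call.
- robot.close_job(): hands the job in; it is judged then, once.
Trained networks look in the newest picture that a camera, given by its name, has taken for a name from the list of things; names that differ only in an ending like _2 or _b are one class to them, and where a whole thing is asked for, a point or a joint stands for the part that bears it (a point fixed in the world has none). Each returns a list of dicts, best first, with "score" (0 to 1); they miss things now and then, are a little off and sometimes report something else, mostly with a low value. They report only what shows in the picture. A call takes as long as a camera call. They do not tell look-alikes from the thing itself.
- robot.recognise(name, camera): "centre" ([x, y, z] in m, in world coordinates, good to about 4 mm: the middle of the surface that is visible of it).
- robot.spot_point(name, camera): "centre" ([x, y, z] in m, in world coordinates, good to about 4 mm: a listed point, or the origin of a listed thing).
The state is a dict: "time": time; "joint_positions": joint angles; "qvel": joint speeds; "joint_torque": joint torques, N m; "tool_pos": TCP position; "ee_rot": TCP orientation; "wrist_force": force on the tool from outside, world axes, zero at the start; "wrist_torque": the same for the moment, N m; "width": finger opening in m; "finger_force": force on a finger pad.
Only numpy, scipy, OpenCV 4.12 (cv2) and the standard library are available. Lean on these libraries where they do the work, as an engineer would, in place of code of your own. Each camera call takes 0.05 s, during which the arm holds its last target. There are 200 camera calls.

TASK

Put the three steel mixing cups away dust-free on their round wooden stand: nested in size order, the smallest innermost and each larger one over it, all mouth down and standing flat on the stand's floor, the largest as the cover inside the stand's rim. One cup is standing mouth up and has to be turned over. Set the cups down, do not drop them, and leave the bottles, tin and carton round about where they are.

Things in the scene. Friction and masses are not known exactly. Their poses are not given: they have to be found in the camera images.
- seat (a point): Centre of the floor of the stand, a shallow round dish of dark turned wood, 98 mm across, fixed to the bench. Its floor is flat and lies 7 mm above the bench; its rim is 12 mm high in all and leaves a round space 77 mm across inside, in which the largest cup has about 4 mm to spare all round.
- cup_l_mid (a point): Centre (half-way up, on the axis) of the largest of three plain straight-sided round steel cups: 68 mm across outside, 60 mm high, wall 2.2 mm, closed end 3 mm thick, balance point about 0.6 of its height from the mouth. Its z axis runs from the mouth to the closed end, so z points up when the cup stands mouth down. At the start it stands mouth down on the bench.
- cup_m_mid (a point): Centre (half-way up, on the axis) of the middle one of three plain straight-sided round steel cups: 54 mm across outside, 52 mm high, wall 2.2 mm, closed end 3 mm thick, balance point about 0.6 of its height from the mouth. Its z axis runs from the mouth to the closed end, so z points up when the cup stands mouth down. At the start it stands mouth up: it is the one that must be turned over. Laid on its side it stays where it is put, it does not roll away.
- cup_s_mid (a point): Centre (half-way up, on the axis) of the smallest of three plain straight-sided round steel cups: 40 mm across outside, 44 mm high, wall 2.2 mm, closed end 3 mm thick, balance point about 0.6 of its height from the mouth. Its z axis runs from the mouth to the closed end, so z points up when the cup stands mouth down. At the start it stands mouth down on the bench.
- oil_bottle: Bystander, to be left alone: small black oil bottle with a long spout, 27 mm across, 108 mm high; origin at the centre of its underside.
- glue: Bystander, to be left alone: wood glue bottle with a red cap, 48 mm across, 131 mm high; origin at the centre of its underside.
- nut_tin: Bystander, to be left alone: flat dark round tin, 68 mm across, 42 mm high; origin at the centre of its underside.
- bit_box: Bystander, to be left alone: small blue carton, 35 x 56 mm, 45 mm high; origin at the centre of its underside.
- wall (a point): A point at the right-hand end of the bench: the dark wall beside the bench is a tall obstacle parallel to the x axis and begins just beyond this point, to the right of it (lower y).
- jar_foot (a point): Centre of the foot of the room's clear jar, fixed, 75 mm across, 110 mm high. Fixed round it: paint tin 165 mm across, 170 high, centred 100 mm farther in x and 110 mm to its left (+y); sealant cartridge 60 mm across, 250 high, 120 mm behind it in +x; cardboard roll 50 mm high, right end 90 mm nearer the robot and 60 mm left. Other tall things are farther left.
- spray_foot (a point): Foot of a purple spray can of the room, fixed, about 64 mm across and 220 mm high; this is the centre of its underside.
There are look-alikes about, which are no part of the job. Leave any turquoise look-alike of the part that bears cup_s_mid alone.

How it is judged:
By the outcome, as a careful person would: the job done as asked, in the order asked, and still so for the second after the job is handed in, with the robot touching nothing.
It also fails if it takes over 72 s, if anything falls off the work surface, if the arm or the gripper's body presses on something with over 40 N, if the wrist force passes 120 N, or if a joint passes its speed limit or range.

## Working session

There is one attempt and no reset: what is moved stays moved. The work goes in short steps, Python scripts to look and compute and a tool call to move; the robot and the scene stay as the last step left them, time stands still between calls to the robot, and variables do not carry over. Pictures are saved under pics/ and viewed, at most 14 in all, crops included, and the job is handed in when it is done.

Besides the shell and the picture viewer there is one more tool, called after ">>>" as a command line: name --argument value ..., lists and objects as JSON in quotes. play_rows: Moves the arm, as the interface text tells. Its arguments: {"type":"object","properties":{"translation":{"type":"array","items":{"type":"array","items":{"type":"number","minimum":-1,"maximum":1}}},"twist":{"type":"array","items":{"type":"array","items":{"type":"number","minimum":-1,"maximum":1}}},"gripper":{"type":"array","items":{"type":"number"}}},"required":["translation","twist","gripper"]}

```bash
mkdir -p pics; cat > h.py <<'E'
import numpy as np,cv2
from scipy.spatial.transform import Rotation as R
from bench import robot
def snap(cam,fn=None):
    im=robot.snapshot(cam)
    if fn: cv2.imwrite('pics/'+fn,im[:,:,::-1])
    return im
def proj(cam,P,m=None):
    m=m or robot.camera_model(cam)
    p,_=cv2.projectPoints(np.array(P,float).reshape(-1,3),np.array(m['rvec'],float),np.array(m['tvec'],float),np.array(m['camera_matrix'],float),None)
    return p.reshape(-1,2)
def ray(cam,uv,z,m=None):
    m=m or robot.camera_model(cam)
    Rm=cv2.Rodrigues(np.array(m['rvec'],float))[0];t=np.array(m['tvec'],float).ravel()
    c=-Rm.T@t;d=Rm.T@np.linalg.inv(np.array(m['camera_matrix']))@np.array([uv[0],uv[1],1.])
    return c+d*(z-c[2])/d[2]
def st():
    o=robot.get_obs();print('t',round(o['time'],2),'p',np.round(o['tool_pos'],4),'rpy',np.round(o['ee_rot'],3),'w',round(float(o['width']),4),'F',np.round(o['wrist_force'],1),'q',np.round(o['joint_positions'],2))
    return o
def fk(): 
    o=robot.get_obs();return np.array(o['tool_pos']),R.from_euler('xyz',o['ee_rot'])
def delta(p,rpy):
    "tool-frame shift (units of .04) and rotvec (units .1) from present pose"
    P,Q=fk();T=R.from_euler('xyz',rpy)
    print('shift',np.round(Q.inv().apply(np.array(p)-P)/.04,2),'twist',np.round((Q.inv()*T).as_rotvec()/.1,2))
E
python3 - <<'E'
from h import *
st()
for c in ['scene','side','wrist']:
    snap(c,c+'0.png')
    for n in ['seat','cup_l_mid','cup_m_mid','cup_s_mid','oil_bottle','glue','nut_tin','bit_box','wall','jar_foot','spray_foot']:
        if c=='wrist' and n in('wall','jar_foot','spray_foot'):continue
        r=robot.spot_point(n,c)
        print(c,n,[(np.round(x['centre'],3).tolist(),round(x['score'],2)) for x in r[:4]])
st()
a=cv2.imread('pics/scene0.png');b=cv2.imread('pics/side0.png')
E
```

```text
t 0.0 p [0.2306 0.4992 0.4035] rpy [-3.139 -0.     2.709] w 0.094 F [-0.5  0.5 -0.5] q [ 1.03  0.09  1.37  0.    1.68 -0.1 ]
scene seat [([0.438, -0.028, 0.01], 0.64)]
scene cup_l_mid [([0.551, -0.32, 0.027], 0.75), ([0.572, -0.001, 0.001], 0.23)]
scene cup_m_mid [([0.421, -0.166, 0.03], 0.77)]
scene cup_s_mid [([0.656, -0.338, 0.022], 0.82), ([0.572, -0.228, 0.024], 0.54)]
scene oil_bottle [([0.573, -0.0, 0.005], 0.49)]
scene glue [([0.691, -0.238, 0.002], 0.61), ([0.515, -0.432, 0.002], 0.16)]
scene nut_tin [([0.513, -0.427, 0.003], 0.59)]
scene bit_box [([0.367, -0.121, 0.002], 0.94)]
scene wall [([0.689, -0.236, -0.0], 0.52)]
scene jar_foot [([0.518, -0.428, 0.004], 0.49)]
scene spray_foot [([0.546, -0.321, 0.028], 0.33)]
side seat [([0.436, -0.029, 0.01], 0.58), ([0.602, -0.139, 0.023], 0.23)]
side cup_l_mid [([0.552, -0.323, 0.028], 0.9)]
side cup_m_mid [([0.418, -0.161, 0.026], 0.85)]
side cup_s_mid [([0.606, -0.14, 0.023], 0.9), ([0.651, -0.342, 0.028], 0.85), ([0.419, -0.161, 0.025], 0.53), ([0.571, -0.222, 0.023], 0.52)]
side oil_bottle []
side glue [([0.692, -0.241, -0.001], 0.9), ([0.437, -0.027, 0.009], 0.21)]
side nut_tin [([0.516, -0.43, -0.0], 0.77), ([0.69, -0.246, -0.0], 0.48)]
side bit_box [([0.371, -0.126, 0.005], 0.68)]
side wall []
side jar_foot []
side spray_foot []
wrist seat []
wrist cup_l_mid []
wrist cup_m_mid []
wrist cup_s_mid []
wrist oil_bottle []
wrist glue []
wrist nut_tin []
wrist bit_box []
t 1.65 p [0.2307 0.4993 0.4047] rpy [-3.142 -0.     2.709] w 0.0944 F [ 0.3  0.2 -0.5] q [ 1.03  0.09  1.37  0.    1.68 -0.1 ]
```

View pics/scene0.png

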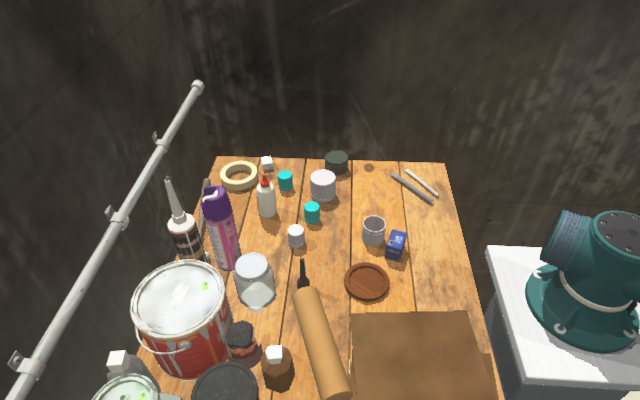

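View pics/side0.png

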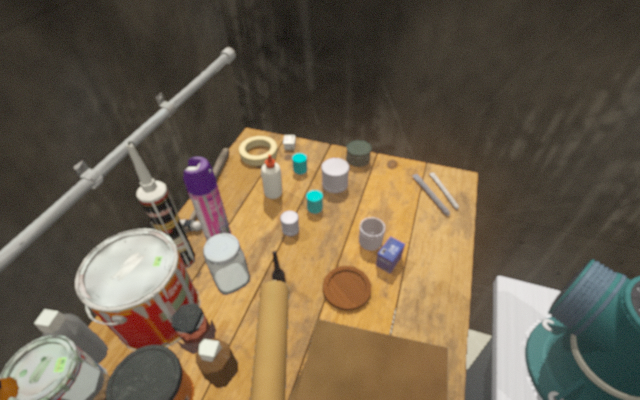

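The steel small cup is at scene (296,236), which is about (0.606,-0.14); the two teal look-alikes sit at (286,181) and (312,212). The large cup is at (323,186), the middle cup mouth up at (374,230) beside the blue box, and the stand at (367,282).

```bash
python3 - <<'E'
from h import *
for n,uv in dict(jar=(255,298),spray=(229,262),oil=(304,288),rollend=(305,292),rollfar=(340,395)).items(): print(n,np.round(ray('scene',uv,0),3))
delta((.47,-.03,.40),(np.pi,0,2.915))
E
```

```text
jar [0.676 0.023 0.   ]
spray [ 0.753 -0.07   0.   ]
oil [ 0.573 -0.009  0.   ]
rollend [0.57  0.002 0.   ]
rollfar [0.489 0.213 0.   ]
shift [-10.98  -9.5    0.12] twist [-0.   -0.   -2.06]
```

>>> play_rows --translation '[[-0.9, -0.8, 0], [-0.9, -0.8, 0], [-0.9, -0.8, 0], [-0.9, -0.8, 0], [-0.9, -0.8, 0], [-0.9, -0.8, 0], [-0.9, -0.8, 0], [-0.9, -0.8, 0]]' --twist '[[0, 0, -0.2], [0, 0, -0.2], [0, 0, -0.2], [0, 0, -0.2], [0, 0, -0.2], [0, 0, -0.2], [0, 0, -0.2], [0, 0, -0.2]]' --gripper '[1, 1, 1, 1, 1, 1, 1, 1]'

```text
time: 2.45
tool_pos: [0.4092, 0.1562, 0.4051]
ee_rot: [3.141, 0.001, 2.87]
wrist_force: [-0.2, 0.3, -0.7]
width: 0.0944
finger_force: 0.0
```

>>> play_rows --translation '[[-0.9, -0.8, 0], [-0.9, -0.8, 0], [-0.9, -0.8, 0], [-0.9, -0.8, 0], [0, 0, 0], [0, 0, 0]]' --twist '[[0, 0, -0.2], [0, 0, -0.2], [0, 0, 0], [0, 0, 0], [0, 0, 0], [0, 0, 0]]' --gripper '[1, 1, 1, 1, 1, 1]'

```text
time: 3.05
tool_pos: [0.5174, -0.002, 0.4042]
ee_rot: [3.141, -0.002, 2.907]
wrist_force: [0.4, 0.8, 0.3]
width: 0.0941
finger_force: 0.0
```

```bash
python3 - <<'E'
from h import *
st()
snap('wrist','w1.png')
for n in ['seat','cup_l_mid','cup_m_mid','cup_s_mid','oil_bottle','bit_box']:
    r=robot.spot_point(n,'wrist')
    print(n,[(np.round(x['centre'],4).tolist(),round(x['score'],2)) for x in r[:4]])
delta((.606,-.14,.40),(np.pi,0,2.915))
E
```

```text
t 3.05 p [ 0.5174 -0.002   0.4042] rpy [ 3.141e+00 -2.000e-03  2.907e+00] w 0.0941 F [0.4 0.8 0.3] q [-0.11  0.01  1.45  0.    1.68 -1.45]
seat [([0.4416, -0.0323, 0.0083], 0.71)]
cup_l_mid [([0.6929, -0.242, -0.0015], 0.67), ([0.5514, -0.3164, 0.0339], 0.58)]
cup_m_mid [([0.4226, -0.164, 0.0237], 0.75)]
cup_s_mid [([0.6027, -0.1408, 0.0231], 0.82), ([0.5714, -0.223, 0.0246], 0.77)]
oil_bottle [([0.5693, -0.0011, 0.004], 0.61)]
bit_box [([0.4201, -0.1631, 0.0251], 0.6), ([0.3676, -0.122, 0.0024], 0.56)]
shift [-2.98 -2.89  0.13] twist [ 0.    0.01 -0.04]
```

View pics/w1.png

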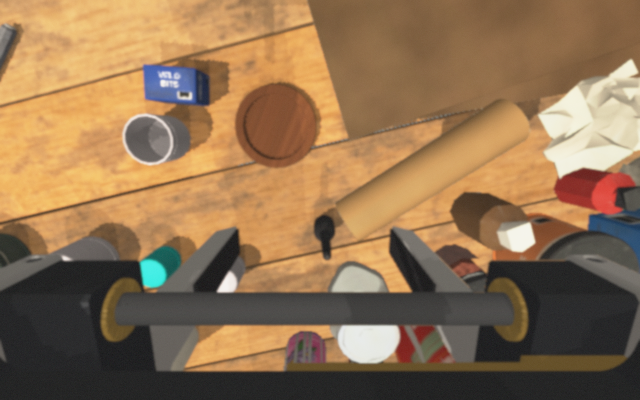

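>>> play_rows --translation '[[-0.87, -0.85, 0], [-0.87, -0.85, 0], [-0.87, -0.85, 0], [-0.3, -0.31, 0.8], [0, 0, 1], [0, 0, 1], [0, 0, 1], [0, 0, 0.6]]' --twist '[[0, 0, 0], [0, 0, 0], [0, 0, 0], [0, 0, 0], [0, 0, 0], [0, 0, 0], [0, 0, 0], [0, 0, 0]]' --gripper '[1, 1, 1, 1, 1, 1, 1, 1]'

```text
time: 4.2
tool_pos: [0.6028, -0.1384, 0.2248]
ee_rot: [3.141, -0.005, 2.91]
wrist_force: [0.5, 0.4, -0.5]
width: 0.0943
finger_force: 0.0
```

```bash
python3 - <<'E'
from h import *
st()
delta((.604,-.1405,.209),(np.pi,0,2.915))
# seat from w1: dark reddish segmentation at recorded pose unknown now -> skip
E
```

```text
t 4.2 p [ 0.6028 -0.1384  0.2248] rpy [ 3.141 -0.005  2.91 ] w 0.0943 F [ 0.5  0.4 -0.5] q [-0.32  0.34  1.44  0.    1.37 -1.66]
shift [-0.04 -0.04  0.39] twist [ 0.01 -0.05 -0.05]
```

>>> play_rows --translation '[[0, 0, 0.39], [0, 0, 0], [0, 0, 0], [0, 0, 0], [0, 0, 0], [0, 0, 0]]' --twist '[[0, 0, 0], [0, 0, 0], [0, 0, 0], [0, 0, 0], [0, 0, 0], [0, 0, 0]]' --gripper '[1, 1, -1, -1, -1, -1]'

```text
time: 4.8
tool_pos: [0.6044, -0.1396, 0.2146]
ee_rot: [-3.141, 0.003, 2.909]
wrist_force: [0.1, 0.5, -0.3]
width: 0.0656
finger_force: 0.0
```

```bash
python3 - <<'E'
from h import *
st()
im=cv2.imread('pics/w1.png')
hsv=cv2.cvtColor(im,cv2.COLOR_BGR2HSV)
print(hsv[124,277],hsv[124,240],hsv[60,230])
E
```

```text
t 4.8 p [ 0.6044 -0.1396  0.2146] rpy [-3.141e+00  3.000e-03  2.909e+00] w 0.0656 F [ 0.1  0.5 -0.3] q [-0.32  0.35  1.45  0.    1.34 -1.66]
[ 11 155 130] [ 11 155 130] [ 16 152 228]
```

>>> play_rows --translation '[[0, 0, 0.1], [0, 0, 0], [0, 0, 0], [0, 0, 0], [0, 0, 0], [0, 0, 0], [0, 0, -1], [0, 0, -1]]' --twist '[[0, 0, 0], [0, 0, 0], [0, 0, 0], [0, 0, 0], [0, 0, 0], [0, 0, 0], [0, 0, 0], [0, 0, 0]]' --gripper '[-1, -1, -1, -1, -1, -1, -1, -1]'

```text
time: 5.6
tool_pos: [0.6034, -0.1393, 0.2878]
ee_rot: [3.141, -0.005, 2.909]
wrist_force: [1.4, -0.1, 0.3]
width: 0.0393
finger_force: 30.0
```

>>> play_rows --translation '[[0, 0, -1], [0, 0, -0.5], [0.6, 0.3, 0], [0, 0, 0]]' --twist '[[0, 0, 0], [0, 0, 0], [0, 0, 0], [0, 0, 0]]' --gripper '[-1, -1, -1, -1]'

```text
time: 6.0
tool_pos: [0.5823, -0.121, 0.3504]
ee_rot: [3.141, 0.001, 2.91]
wrist_force: [-0.0, 0.3, -0.2]
width: 0.0391
finger_force: 30.0
```

```bash
cat >> h.py <<'E'
def seatfit(im,guess,m):
    "dark wood blob near guess -> circle fit on plane z=.012 (convex hull)"
    hsv=cv2.cvtColor(im,cv2.COLOR_RGB2HSV)
    k=((hsv[...,0]<15)&(hsv[...,1]>120)&(hsv[...,2]<165)).astype(np.uint8)
    k=cv2.morphologyEx(k,cv2.MORPH_OPEN,np.ones((3,3)))
    n,l,s,c=cv2.connectedComponentsWithStats(k)
    u,v=proj(None,[*guess[:2],.007],m)[0];lab=l[int(v),int(u)]
    cs,_=cv2.findContours((l==lab).astype(np.uint8),cv2.RETR_EXTERNAL,cv2.CHAIN_APPROX_NONE)
    pts=max(cs,key=cv2.contourArea).reshape(-1,2)
    W=np.array([ray(None,p,.012,m)[:2] for p in pts])
    (x,y),r=cv2.minEnclosingCircle(W.astype(np.float32))
    A=np.c_[2*W,np.ones(len(W))];q=np.linalg.lstsq(A,(W**2).sum(1),rcond=None)[0]
    print('blob',s[lab],'px',np.round((u,v)),'minenc',np.round((x,y,r),4),'lsq',np.round(q[:2],4),round(float(np.sqrt(q[2]+q[0]**2+q[1]**2)),4))
E
python3 - <<'E'
from h import *
st()
m=robot.camera_model('wrist');im=snap('wrist','w2.png')
for n in ['seat','cup_m_mid','cup_s_mid']:
    r=robot.spot_point(n,'wrist')
    print(n,[(np.round(x['centre'],4).tolist(),round(x['score'],2)) for x in r[:4]])
for g in ['wrist','scene','side']:
  try:
    if g=='wrist': seatfit(im,(.439,-.03),m)
    else: seatfit(snap(g),(.439,-.03),robot.camera_model(g))
  except Exception as e: print(e)
E
```

```text
t 6.0 p [ 0.5823 -0.121   0.3504] rpy [3.141e+00 1.000e-03 2.910e+00] w 0.0391 F [-0.   0.3 -0.2] q [-0.3   0.2   1.35  0.    1.59 -1.64]
seat [([0.4401, -0.0295, 0.0111], 0.82)]
cup_m_mid [([0.4198, -0.1633, 0.0202], 0.66), ([0.5123, -0.4358, 0.0037], 0.31)]
cup_s_mid [([0.5806, -0.1222, 0.1668], 0.98), ([0.5735, -0.2224, 0.0238], 0.68)]
blob [ 320    0  105   85 7410] px [372.  31.] minenc [ 0.4409 -0.0325  0.0513] lsq [ 0.4448 -0.0338] 0.0449
blob [ 344  262   45   40 1406] px [366. 281.] minenc [ 0.4397 -0.0274  0.0518] lsq [ 0.4397 -0.0274] 0.0494
blob [ 323  266   47   44 1619] px [346. 287.] minenc [ 0.4387 -0.0278  0.0502] lsq [ 0.4383 -0.0274] 0.0473
```

View pics/w2.png

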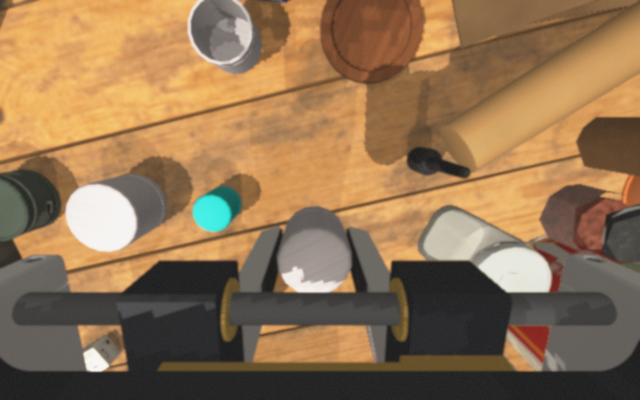

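```bash
python3 - <<'E'
from h import *
delta((.441,-.028,.222),(np.pi,0,2.91))
E
```

```text
shift [4.01 1.48 3.16] twist [ 0.   -0.01 -0.02]
```

>>> play_rows --translation '[[1, 0.37, 0], [1, 0.37, 0], [1, 0.37, 0], [1, 0.37, 0.5], [0, 0, 1], [0, 0, 0.8], [0, 0, 0.5], [0, 0, 0.2]]' --twist '[[0, 0, 0], [0, 0, 0], [0, 0, 0], [0, 0, 0], [0, 0, 0], [0, 0, 0], [0, 0, 0], [0, 0, 0]]' --gripper '[-1, -1, -1, -1, -1, -1, -1, -1]'

```text
time: 7.1
tool_pos: [0.4405, -0.0277, 0.2265]
ee_rot: [-3.141, -0.005, 2.909]
wrist_force: [-0.3, 0.5, 0.1]
width: 0.0397
finger_force: 30.0
```

>>> play_rows --translation '[[0, 0, 0], [0, 0, 0]]' --twist '[[0, 0, 0], [0, 0, 0]]' --gripper '[-1, -1]'

```text
time: 7.3
tool_pos: [0.4421, -0.028, 0.2301]
ee_rot: [3.141, 0.002, 2.909]
wrist_force: [0.7, 0.1, -0.3]
width: 0.0396
finger_force: 30.0
```

```bash
python3 - <<'E'
from h import *
st()
delta((.441,-.028,.218),(np.pi,0,2.91))
E
```

```text
t 7.3 p [ 0.4421 -0.028   0.2301] rpy [3.141e+00 2.000e-03 2.909e+00] w 0.0396 F [ 0.7  0.1 -0.3] q [-0.19 -0.05  1.86  0.    1.32 -1.53]
shift [ 0.03 -0.01  0.3 ] twist [ 0.    0.02 -0.01]
```

>>> play_rows --translation '[[0, 0, 0.15], [0, 0, 0.05]]' --twist '[[0, 0, 0], [0, 0, 0]]' --gripper '[-1, -1]'

```text
time: 7.5
tool_pos: [0.4417, -0.0278, 0.2216]
ee_rot: [3.141, 0.001, 2.909]
wrist_force: [-0.4, 0.7, -0.3]
width: 0.0394
finger_force: 30.0
```

>>> play_rows --translation '[[0, 0, 0.04], [0, 0, 0]]' --twist '[[0, 0, 0], [0, 0, 0]]' --gripper '[-1, -1]'

```text
time: 7.7
tool_pos: [0.4413, -0.0277, 0.2195]
ee_rot: [3.142, 0.0, 2.909]
wrist_force: [-0.5, 0.3, -0.6]
width: 0.0399
finger_force: 30.0
```

>>> play_rows --translation '[[0, 0, 0.04], [0, 0, 0]]' --twist '[[0, 0, 0], [0, 0, 0]]' --gripper '[-1, -1]'

```text
time: 7.9
tool_pos: [0.4413, -0.0277, 0.2178]
ee_rot: [3.142, -0.0, 2.909]
wrist_force: [-0.1, -0.0, -0.9]
width: 0.0393
finger_force: 30.0
```

>>> play_rows --translation '[[0, 0, 0.03], [0, 0, 0]]' --twist '[[0, 0, 0], [0, 0, 0]]' --gripper '[-1, -1]'

```text
time: 8.1
tool_pos: [0.4413, -0.0277, 0.2165]
ee_rot: [3.141, -0.0, 2.909]
wrist_force: [0.0, 0.2, -0.1]
width: 0.0394
finger_force: 30.0
```

>>> play_rows --translation '[[0, 0, 0.03], [0, 0, 0]]' --twist '[[0, 0, 0], [0, 0, 0]]' --gripper '[-1, -1]'

```text
time: 8.3
tool_pos: [0.4415, -0.0277, 0.2157]
ee_rot: [3.141, 0.0, 2.909]
wrist_force: [-0.6, -1.0, 1.4]
width: 0.0397
finger_force: 30.0
```

>>> play_rows --translation '[[0, 0, 0.03], [0, 0, 0]]' --twist '[[0, 0, 0], [0, 0, 0]]' --gripper '[-1, -1]'

```text
time: 8.5
tool_pos: [0.4415, -0.0277, 0.2156]
ee_rot: [3.142, 0.0, 2.909]
wrist_force: [-3.7, 0.0, 7.3]
width: 0.0398
finger_force: 30.0
```

>>> play_rows --translation '[[0, 0, 0], [0, 0, 0], [0, 0, 0], [0, 0, -0.4], [0, 0, -0.9], [0, 0, -1], [-0.6, -0.2, -1], [-0.9, -0.2, -0.8]]' --twist '[[0, 0, 0], [0, 0, 0], [0, 0, 0], [0, 0, 0], [0, 0, 0], [0, 0, 0], [0, 0, 0], [0, 0, 0]]' --gripper '[1, 1, 1, 1, 1, 1, 1, 1]'

```text
time: 9.3
tool_pos: [0.4958, -0.057, 0.381]
ee_rot: [3.141, 0.003, 2.91]
wrist_force: [1.2, 0.0, -0.1]
width: 0.0938
finger_force: 0.0
```

>>> play_rows --translation '[[-0.7, -0.3, 0], [0, 0, 0], [0, 0, 0]]' --twist '[[0, 0, 0], [0, 0, 0], [0, 0, 0]]' --gripper '[1, 1, 1]'

```text
time: 9.6
tool_pos: [0.5206, -0.0755, 0.3771]
ee_rot: [3.141, -0.003, 2.908]
wrist_force: [-0.8, 0.6, 1.1]
width: 0.0942
finger_force: 0.0
```

```bash
python3 - <<'E'
from h import *
st()
m=robot.camera_model('wrist');im=snap('wrist','w3.png')
for n in ['seat','cup_m_mid','cup_s_mid','bit_box']:
    r=robot.spot_point(n,'wrist')
    print(n,[(np.round(x['centre'],4).tolist(),round(x['score'],2)) for x in r[:4]])
# draw model overlay
def circ(c,r,z): 
    t=np.linspace(0,2*np.pi,60);return np.c_[c[0]+r*np.cos(t),c[1]+r*np.sin(t),0*t+z]
o=im[:,:,::-1].copy()
for c,r,z in [((.4395,-.029),.049,.012),((.4395,-.029),.0385,.012),((.440,-.028),.020,.051),((.421,-.1635),.027,.052)]:
    cv2.polylines(o,[np.round(proj('',circ(c,r,z),m)*8).astype(np.int32)],True,(0,255,0),1,cv2.LINE_AA,3)
cv2.imwrite('pics/w3o.png',cv2.resize(o[:260,60:460],None,fx=2,fy=2,interpolation=cv2.INTER_CUBIC))
seatfit(im,(.455,-.05),m)
E
```

```text
t 9.6 p [ 0.5206 -0.0755  0.3771] rpy [ 3.141e+00 -3.000e-03  2.908e+00] w 0.0942 F [-0.8  0.6  1.1] q [-0.25  0.04  1.47  0.    1.63 -1.59]
seat [([0.444, -0.0311, 0.0073], 0.9)]
cup_m_mid [([0.4207, -0.1629, 0.0226], 0.75), ([0.4394, -0.032, 0.0075], 0.43)]
cup_s_mid [([0.4387, -0.0282, 0.0282], 0.66)]
bit_box [([0.3677, -0.1221, 0.0023], 0.79)]
blob [ 292   60   90   93 5051] px [323. 129.] minenc [ 0.437  -0.0296  0.0507] lsq [ 0.4365 -0.0307] 0.0486
```

View pics/w3o.png

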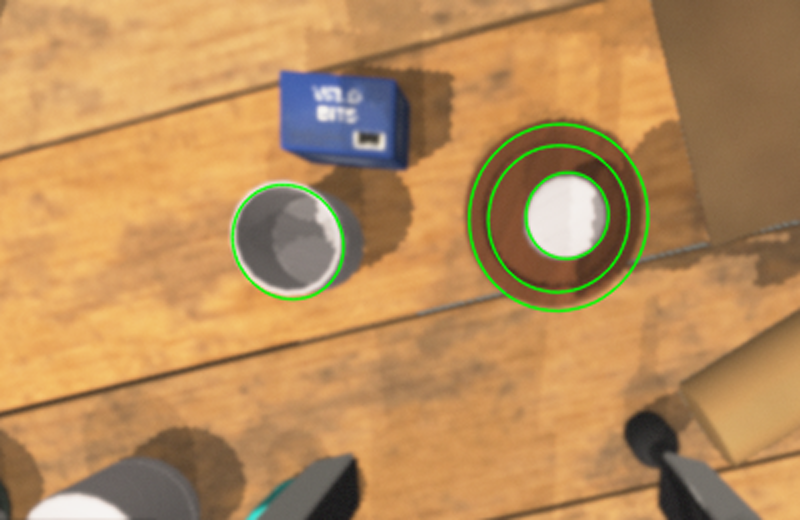

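```bash
cat >> h.py <<'E'
S=np.array
def pose(G,yaw,a,back=0.):
    "TCP pos & Rotation with grasp point G, yaw of tool x when down, leaning a (tool z swings toward tool x by a)"
    Q=R.from_euler('xyz',[np.pi,0,yaw])*R.from_euler('y',a)
    return S(G)-Q.apply([0,0,.18+back]),Q
def plan(wps,start=None):
    "wps: list of (pos,Rot,n rows); prints rows in tool units. Grasp point path linear."
    P,Q=start or fk()
    for p,T,n in wps:
        rv=(Q.inv()*T).as_rotvec();g0=P+Q.apply([0,0,.18]);g1=p+T.apply([0,0,.18])
        tr=[];tw=[]
        for i in range(n):
            Qn=Q*R.from_rotvec(rv*(i+1)/n) ; g=g0+(g1-g0)*(i+1)/n; Pn=g-Qn.apply([0,0,.18])
            Qc=Q*R.from_rotvec(rv*i/n) ; Pc=g0+(g1-g0)*i/n-Qc.apply([0,0,.18])
            tr.append(np.round(Qc.inv().apply(Pn-Pc)/.04,2).tolist()); tw.append((np.round(rv/n/.1,2)+0).tolist())
        print('TR',tr,'\nTW',tw,'max',np.abs(tr).max(),np.linalg.norm(tr,axis=1).max()*40)
        P,Q=p,T
E
python3 - <<'E'
from h import *
from scipy.optimize import least_squares
D=[((.2307,.4993,.4047),(1.035,.087,1.371,1.684)),((.5174,-.002,.4042),(-.11,.01,1.45,1.68)),((.6028,-.1384,.2248),(-.32,.34,1.44,1.37)),((.5823,-.121,.3504),(-.3,.2,1.35,1.59)),((.4421,-.028,.2301),(-.19,-.05,1.86,1.32)),((.5206,-.0755,.3771),(-.25,.04,1.47,1.63))]
def f(x):
    a,h,L2,L3,d,off=x;e=[]
    for p,q in D:
        s=q[1]+q[2]
        rr=np.sqrt(p[0]**2+p[1]**2-d*d)
        e+=[a+L2*np.sin(q[1])+L3*np.sin(s+off)-rr, h+L2*np.cos(q[1])+L3*np.cos(s+off)-p[2]]
    return e
r=least_squares(f,[.1,.1,.4,.4,.056,0]);a,h,L2,L3,d,off=r.x;print(np.round(r.x,3),np.abs(r.fun).max())
for d6 in(.08,.12):
  H=h+d6
  for nm,rg,z,al in [('M back45',.451,.028,-45),('pre',.451+.07,.098,-45),('M fwd45 r.5',.5,.03,45),('M fwd r.45',.451,.03,45),('fwd .55',.55,.03,45),('M back45 .5',.5,.03,-45)]:
    A=np.radians(al);r0=np.sqrt(rg**2-d*d)-(.18+d6)*np.sin(A)-a;z0=z+(.18+d6)*np.cos(A)-H
    D2=np.hypot(r0,z0);c=(D2**2-L2**2-L3**2)/(2*L2*L3)
    if abs(c)>1:print(nm,'unreach');continue
    k=np.arccos(c);q2=np.arctan2(r0,z0)-np.arctan2(L3*np.sin(k),L2+L3*np.cos(k))
    print(d6,nm,'q2 %.2f q3 %.2f q5 %.2f'%(q2,k-off,np.pi-A-q2-k+off))
P=pose((.421,-.1635,.03),2.75,.785,.08); Q2=pose((.421,-.1635,.03),2.75,.785,0)
plan([(P[0],P[1],12),(Q2[0],Q2[1],4)])
E
```

```text
[ 0.005  0.012  0.44   0.51  -0.     0.205] 0.0029398592267472212
0.08 M back45 q2 0.47 q3 1.46 q5 2.00
0.08 pre q2 0.54 q3 1.20 q5 2.18
0.08 M fwd45 r.5 q2 -0.22 q3 2.23 q5 0.34
0.08 M fwd r.45 q2 -0.37 q3 2.33 q5 0.39
0.08 fwd .55 q2 -0.09 q3 2.12 q5 0.32
0.08 M back45 .5 q2 0.56 q3 1.32 q5 2.05
0.12 M back45 q2 0.54 q3 1.39 q5 2.00
0.12 pre q2 0.61 q3 1.12 q5 2.19
0.12 M fwd45 r.5 q2 -0.27 q3 2.30 q5 0.33
0.12 M fwd r.45 q2 -0.44 q3 2.40 q5 0.39
0.12 fwd .55 q2 -0.13 q3 2.19 q5 0.30
0.12 M back45 .5 q2 0.63 q3 1.24 q5 2.06
TR [[-0.25, -0.27, 0.24], [-0.27, -0.27, 0.24], [-0.29, -0.27, 0.24], [-0.31, -0.28, 0.24], [-0.32, -0.28, 0.24], [-0.34, -0.28, 0.23], [-0.36, -0.28, 0.23], [-0.38, -0.28, 0.22], [-0.39, -0.28, 0.21], [-0.41, -0.28, 0.21], [-0.43, -0.28, 0.2], [-0.44, -0.28, 0.19]] 
TW [[-0.05, 0.65, 0.13], [-0.05, 0.65, 0.13], [-0.05, 0.65, 0.13], [-0.05, 0.65, 0.13], [-0.05, 0.65, 0.13], [-0.05, 0.65, 0.13], [-0.05, 0.65, 0.13], [-0.05, 0.65, 0.13], [-0.05, 0.65, 0.13], [-0.05, 0.65, 0.13], [-0.05, 0.65, 0.13], [-0.05, 0.65, 0.13]] max 0.44 22.20270253820467
TR [[0.0, 0.0, 0.5], [-0.0, -0.0, 0.5], [0.0, 0.0, 0.5], [0.0, 0.0, 0.5]] 
TW [[0.0, 0.0, 0.0], [0.0, 0.0, 0.0], [0.0, 0.0, 0.0], [0.0, 0.0, 0.0]] max 0.5 20.0<stdin>:8: RuntimeWarning: invalid value encountered in sqrt
```

```bash
python3 - <<'E'
from h import *
P=pose((.421,-.1635,.03),2.75,.9,.08); Q2=pose((.421,-.1635,.03),2.75,.9,0)
plan([(P[0],P[1],12)])
E
```

```text
TR [[-0.31, -0.28, 0.26], [-0.33, -0.28, 0.26], [-0.35, -0.28, 0.26], [-0.37, -0.28, 0.25], [-0.39, -0.28, 0.25], [-0.41, -0.28, 0.24], [-0.43, -0.28, 0.23], [-0.45, -0.28, 0.22], [-0.47, -0.28, 0.21], [-0.49, -0.28, 0.2], [-0.51, -0.28, 0.19], [-0.52, -0.28, 0.17]] 
TW [[-0.06, 0.75, 0.12], [-0.06, 0.75, 0.12], [-0.06, 0.75, 0.12], [-0.06, 0.75, 0.12], [-0.06, 0.75, 0.12], [-0.06, 0.75, 0.12], [-0.06, 0.75, 0.12], [-0.06, 0.75, 0.12], [-0.06, 0.75, 0.12], [-0.06, 0.75, 0.12], [-0.06, 0.75, 0.12], [-0.06, 0.75, 0.12]] max 0.52 24.582920900495125
```

>>> play_rows --translation '[[-0.31, -0.28, 0.26], [-0.33, -0.28, 0.26], [-0.35, -0.28, 0.26], [-0.37, -0.28, 0.25], [-0.39, -0.28, 0.25], [-0.41, -0.28, 0.24]]' --twist '[[-0.06, 0.75, 0.12], [-0.06, 0.75, 0.12], [-0.06, 0.75, 0.12], [-0.06, 0.75, 0.12], [-0.06, 0.75, 0.12], [-0.06, 0.75, 0.12]]' --gripper '[1, 1, 1, 1, 1, 1]'

```text
time: 10.45
tool_pos: [0.5737, -0.1584, 0.3011]
ee_rot: [3.12, -0.453, 2.841]
wrist_force: [-0.5, -0.9, 0.3]
width: 0.094
finger_force: 0.0
```

>>> play_rows --translation '[[-0.43, -0.28, 0.23], [-0.45, -0.28, 0.22], [-0.47, -0.28, 0.21], [-0.49, -0.28, 0.2], [-0.51, -0.28, 0.19], [-0.52, -0.28, 0.17], [0, 0, 0], [0, 0, 0]]' --twist '[[-0.06, 0.75, 0.12], [-0.06, 0.75, 0.12], [-0.06, 0.75, 0.12], [-0.06, 0.75, 0.12], [-0.06, 0.75, 0.12], [-0.06, 0.75, 0.12], [0, 0, 0], [0, 0, 0]]' --gripper '[1, 1, 1, 1, 1, 1, 1, 1]'

```text
time: 11.25
tool_pos: [0.6101, -0.2406, 0.1919]
ee_rot: [3.137, -0.903, 2.757]
wrist_force: [0.3, 0.2, -0.3]
width: 0.0941
finger_force: 0.0
```

```bash
python3 - <<'E'
from h import *
st()
Q2=pose((.421,-.1635,.03),2.75,.9,0)
plan([(Q2[0],Q2[1],4)])
E
```

```text
t 11.25 p [ 0.6101 -0.2406  0.1919] rpy [ 3.137 -0.903  2.757] w 0.0941 F [ 0.3  0.2 -0.3] q [-0.45  0.74  1.03 -0.06  2.27 -1.65]
TR [[-0.0, -0.01, 0.5], [-0.0, -0.01, 0.5], [0.0, -0.01, 0.5], [0.0, -0.01, 0.5]] 
TW [[0.0, -0.01, 0.01], [0.0, -0.01, 0.01], [0.0, -0.01, 0.01], [0.0, -0.01, 0.01]] max 0.5 20.00399960007998
```

>>> play_rows --translation '[[0, -0.02, 0.5], [0, -0.02, 0.5], [0, 0, 0.5], [0, 0, 0.5], [0, 0, 0], [0, 0, 0], [0, 0, 0], [0, 0, 0]]' --twist '[[0, 0, 0], [0, 0, 0], [0, 0, 0], [0, 0, 0], [0, 0, 0], [0, 0, 0], [0, 0, 0], [0, 0, 0]]' --gripper '[1, 1, 1, 1, 1, -1, -1, -1]'

```text
time: 12.05
tool_pos: [0.5525, -0.2188, 0.1442]
ee_rot: [3.139, -0.899, 2.756]
wrist_force: [0.1, 0.1, -0.2]
width: 0.0736
finger_force: 0.0
```

>>> play_rows --translation '[[0, 0, 0], [0, 0, 0], [0, 0, 0], [0, 0, 0], [0, 0, 0]]' --twist '[[0, 0, 0], [0, 0, 0], [0, 0, 0], [0, 0, 0], [0, 0, 0]]' --gripper '[-1, -1, -1, -1, -1]'

```text
time: 12.55
tool_pos: [0.5518, -0.2186, 0.1429]
ee_rot: [3.138, -0.902, 2.756]
wrist_force: [1.5, 0.7, 0.9]
width: 0.0535
finger_force: 30.0
```

```bash
python3 - <<'E'
from h import *
o=st();P,Q=fk();print('G',P+Q.apply([0,0,.18]))
A=pose((.44,-.17,.09),2.75,.9,0);B=pose((.50,-.14,.07),2.85,-.67,0)
plan([(A[0],A[1],3),(B[0],B[1],16)])
E
```

```text
t 12.55 p [ 0.5518 -0.2186  0.1429] rpy [ 3.138 -0.902  2.756] w 0.0535 F [1.5 0.7 0.9] q [-0.46  0.66  1.26 -0.06  2.11 -1.65]
G [ 0.42120718 -0.16493358  0.03120633]
TR [[0.29, 0.02, -0.43], [0.29, 0.02, -0.43], [0.29, 0.02, -0.43]] 
TW [[0.0, -0.01, 0.01], [0.0, -0.01, 0.01], [0.0, -0.01, 0.01]] max 0.43 20.761502835777566
TR [[0.37, 0.08, -0.01], [0.37, 0.08, -0.01], [0.37, 0.08, 0.0], [0.36, 0.08, 0.01], [0.36, 0.08, 0.02], [0.36, 0.08, 0.02], [0.36, 0.08, 0.03], [0.36, 0.08, 0.04], [0.36, 0.08, 0.05], [0.37, 0.08, 0.05], [0.37, 0.08, 0.06], [0.37, 0.08, 0.07], [0.38, 0.08, 0.07], [0.38, 0.07, 0.08], [0.39, 0.07, 0.08], [0.39, 0.07, 0.09]] 
TW [[0.01, -0.98, -0.07], [0.01, -0.98, -0.07], [0.01, -0.98, -0.07], [0.01, -0.98, -0.07], [0.01, -0.98, -0.07], [0.01, -0.98, -0.07], [0.01, -0.98, -0.07], [0.01, -0.98, -0.07], [0.01, -0.98, -0.07], [0.01, -0.98, -0.07], [0.01, -0.98, -0.07], [0.01, -0.98, -0.07], [0.01, -0.98, -0.07], [0.01, -0.98, -0.07], [0.01, -0.98, -0.07], [0.01, -0.98, -0.07]] max 0.39 16.252999723128035
```

>>> play_rows --translation '[[0.29, 0.02, -0.43], [0.29, 0.02, -0.43], [0.29, 0.02, -0.43], [0.37, 0.08, -0.01], [0.37, 0.08, -0.01], [0.37, 0.08, 0], [0.36, 0.08, 0.01], [0.36, 0.08, 0.02]]' --twist '[[0, 0, 0], [0, 0, 0], [0, 0, 0], [0, -0.98, -0.07], [0, -0.98, -0.07], [0, -0.98, -0.07], [0, -0.98, -0.07], [0, -0.98, -0.07]]' --gripper '[-1, -1, -1, -1, -1, -1, -1, -1]'

```text
time: 13.35
tool_pos: [0.5241, -0.1888, 0.249]
ee_rot: [3.117, -0.407, 2.791]
wrist_force: [0.2, 0.1, -0.4]
width: 0.0536
finger_force: 30.0
```

>>> play_rows --translation '[[0.36, 0.08, 0.02], [0.36, 0.08, 0.03], [0.36, 0.08, 0.04], [0.36, 0.08, 0.05], [0.37, 0.08, 0.05], [0.37, 0.08, 0.06], [0.37, 0.08, 0.07], [0.38, 0.08, 0.07]]' --twist '[[0, -0.98, -0.07], [0, -0.98, -0.07], [0, -0.98, -0.07], [0, -0.98, -0.07], [0, -0.98, -0.07], [0, -0.98, -0.07], [0, -0.98, -0.07], [0, -0.98, -0.07]]' --gripper '[-1, -1, -1, -1, -1, -1, -1, -1]'

```text
time: 14.15
tool_pos: [0.4246, -0.1265, 0.2411]
ee_rot: [3.116, 0.376, 2.826]
wrist_force: [-0.4, -0.4, -2.4]
width: 0.0537
finger_force: 30.0
```

>>> play_rows --translation '[[0.38, 0.07, 0.08], [0.39, 0.07, 0.08], [0.39, 0.07, 0.09], [0, 0, 0], [0, 0, 0]]' --twist '[[0, -0.98, -0.07], [0, -0.98, -0.07], [0, -0.98, -0.07], [0, 0, 0], [0, 0, 0]]' --gripper '[-1, -1, -1, -1, -1]'

```text
time: 14.65
tool_pos: [0.3929, -0.1073, 0.2115]
ee_rot: [3.124, 0.665, 2.842]
wrist_force: [0.3, -0.6, -0.7]
width: 0.0534
finger_force: 30.0
```

```bash
python3 - <<'E'
from h import *
o=st();P,Q=fk();print('G',P+Q.apply([0,0,.18]))
A=pose((.50,-.14,.029),2.85,-.67,0)
plan([(A[0],A[1],4)])
snap('side','s4.png');im=cv2.imread('pics/s4.png');cv2.imwrite('pics/s4c.png',cv2.resize(im[120:320,200:460],None,fx=3,fy=3))
E
```

```text
t 14.65 p [ 0.3929 -0.1073  0.2115] rpy [3.124 0.665 2.842] w 0.0534 F [ 0.3 -0.6 -0.7] q [-0.45 -0.31  2.19  0.19  0.61 -1.84]
G [ 0.49997182 -0.13701959  0.06990377]
TR [[0.16, -0.01, 0.2], [0.16, -0.01, 0.2], [0.16, -0.0, 0.2], [0.16, -0.0, 0.2]] 
TW [[0.03, -0.01, -0.02], [0.03, -0.01, -0.02], [0.03, -0.01, -0.02], [0.03, -0.01, -0.02]] max 0.2 10.252804494381039
```

View pics/s4c.png

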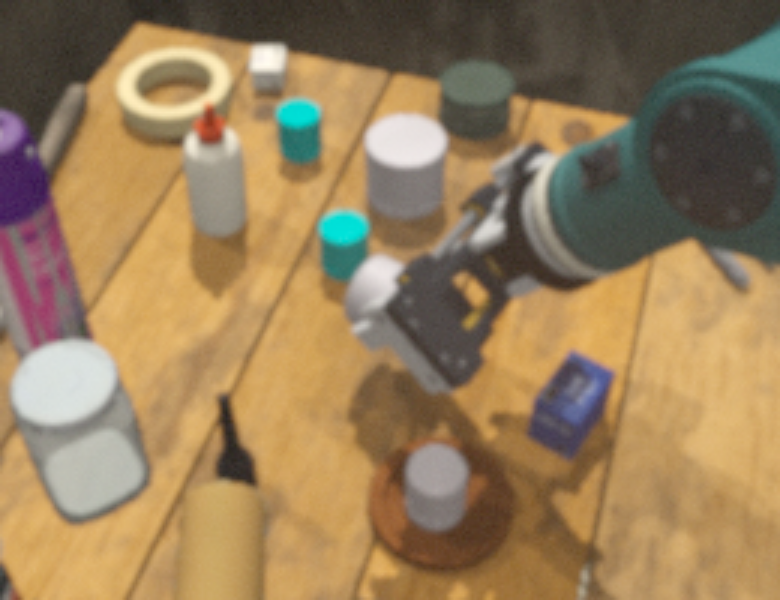

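>>> play_rows --translation '[[0.16, 0, 0.2], [0.16, 0, 0.2], [0.16, 0, 0.2], [0.14, 0, 0.18], [0, 0, 0]]' --twist '[[0, 0, 0], [0, 0, 0], [0, 0, 0], [0, 0, 0], [0, 0, 0]]' --gripper '[-1, -1, -1, -1, -1]'

```text
time: 15.2
tool_pos: [0.3932, -0.1067, 0.1707]
ee_rot: [3.123, 0.666, 2.842]
wrist_force: [-0.7, 0.5, -2.0]
width: 0.0532
finger_force: 30.0
```

>>> play_rows --translation '[[0.02, 0, 0.025], [0, 0, 0]]' --twist '[[0, 0, 0], [0, 0, 0]]' --gripper '[-1, -1]'

```text
time: 15.4
tool_pos: [0.3933, -0.1069, 0.1704]
ee_rot: [3.124, 0.668, 2.843]
wrist_force: [0.6, -0.1, -0.9]
width: 0.053
finger_force: 30.0
```

>>> play_rows --translation '[[0.02, 0, 0.025], [0, 0, 0]]' --twist '[[0, 0, 0], [0, 0, 0]]' --gripper '[-1, -1]'

```text
time: 15.6
tool_pos: [0.3936, -0.107, 0.17]
ee_rot: [3.124, 0.67, 2.842]
wrist_force: [0.8, 0.2, 0.3]
width: 0.0534
finger_force: 30.0
```

>>> play_rows --translation '[[0.02, 0, 0.025], [0, 0, 0]]' --twist '[[0, 0, 0], [0, 0, 0]]' --gripper '[-1, -1]'

```text
time: 15.8
tool_pos: [0.394, -0.1072, 0.1696]
ee_rot: [3.125, 0.672, 2.843]
wrist_force: [-2.4, 1.2, 5.7]
width: 0.0532
finger_force: 30.0
```

```bash
python3 - <<'E'
from h import *
o=st();P,Q=fk();print('G',P+Q.apply([0,0,.18]))
E
```

```text
t 15.8 p [ 0.394  -0.1072  0.1696] rpy [3.125 0.672 2.843] w 0.0532 F [-2.4  1.2  5.7] q [-0.44 -0.23  2.23  0.23  0.48 -1.89]
G [ 0.50202326 -0.1372506   0.02879815]
```

```bash
python3 - <<'E'
from h import *
A=pose((.502,-.1373,.029),2.842,-.67,.085);B=pose((.511,-.140,.0275),2.842,.9,.075);C=pose((.511,-.140,.0275),2.842,.9,0)
plan([(A[0],A[1],3),(B[0],B[1],16),(C[0],C[1],4)])
E
```

```text
TR [[-0.01, 0.04, -0.71], [-0.01, 0.03, -0.71], [-0.0, 0.03, -0.71]] 
TW [[0.06, 0.01, 0.0], [0.06, 0.01, 0.0], [0.06, 0.01, 0.0]] max 0.71 28.447847018711276
TR [[-0.57, 0.0, 0.17], [-0.58, 0.0, 0.15], [-0.59, 0.0, 0.14], [-0.6, 0.0, 0.12], [-0.61, 0.0, 0.11], [-0.62, 0.0, 0.09], [-0.63, 0.0, 0.07], [-0.63, 0.0, 0.05], [-0.63, 0.0, 0.03], [-0.63, 0.0, 0.01], [-0.63, 0.0, -0.0], [-0.63, 0.0, -0.02], [-0.62, 0.0, -0.04], [-0.62, 0.0, -0.06], [-0.61, 0.0, -0.08], [-0.6, 0.0, -0.09]] 
TW [[0.0, 0.98, 0.0], [0.0, 0.98, 0.0], [0.0, 0.98, 0.0], [0.0, 0.98, 0.0], [0.0, 0.98, 0.0], [0.0, 0.98, 0.0], [0.0, 0.98, 0.0], [0.0, 0.98, 0.0], [0.0, 0.98, 0.0], [0.0, 0.98, 0.0], [0.0, 0.98, 0.0], [0.0, 0.98, 0.0], [0.0, 0.98, 0.0], [0.0, 0.98, 0.0], [0.0, 0.98, 0.0], [0.0, 0.98, 0.0]] max 0.63 25.35507838678477
TR [[-0.0, 0.0, 0.47], [0.0, -0.0, 0.47], [0.0, -0.0, 0.47], [-0.0, 0.0, 0.47]] 
TW [[0.0, 0.0, 0.0], [0.0, 0.0, 0.0], [0.0, 0.0, 0.0], [0.0, 0.0, 0.0]] max 0.47 18.799999999999997
```

>>> play_rows --translation '[[0, 0, 0], [0, 0, 0], [0, 0, 0], [0, 0, 0], [0, 0, 0], [0, 0, -0.7], [0, 0, -0.7], [0, 0, -0.7]]' --twist '[[0, 0, 0], [0, 0, 0], [0, 0, 0], [0, 0, 0], [0, 0, 0], [0, 0, 0], [0, 0, 0], [0, 0, 0]]' --gripper '[0, 1, 1, 1, 1, 1, 1, 1]'

```text
time: 16.6
tool_pos: [0.3424, -0.0926, 0.2342]
ee_rot: [3.124, 0.666, 2.842]
wrist_force: [0.5, 0.3, 1.0]
width: 0.0937
finger_force: 0.0
```

>>> play_rows --translation '[[-0.57, 0, 0.17], [-0.58, 0, 0.15], [-0.59, 0, 0.14], [-0.6, 0, 0.12], [-0.61, 0, 0.11], [-0.62, 0, 0.09], [-0.63, 0, 0.07], [-0.63, 0, 0.05]]' --twist '[[0.02, 0.98, 0], [0.02, 0.98, 0], [0.02, 0.98, 0], [0.02, 0.98, 0], [0.02, 0.98, 0], [0.02, 0.98, 0], [0.02, 0.98, 0], [0.02, 0.98, 0]]' --gripper '[1, 1, 1, 1, 1, 1, 1, 1]'

```text
time: 17.4
tool_pos: [0.5289, -0.1489, 0.2603]
ee_rot: [-3.14, -0.119, 2.849]
wrist_force: [-0.1, -0.1, 0.6]
width: 0.0944
finger_force: 0.0
```

>>> play_rows --translation '[[-0.63, 0, 0.03], [-0.63, 0, 0.01], [-0.63, 0, 0], [-0.63, 0, -0.02], [-0.62, 0, -0.04], [-0.62, 0, -0.06], [-0.61, 0, -0.08], [-0.6, 0, -0.09]]' --twist '[[0, 0.98, 0], [0, 0.98, 0], [0, 0.98, 0], [0, 0.98, 0], [0, 0.98, 0], [0, 0.98, 0], [0, 0.98, 0], [0, 0.98, 0]]' --gripper '[1, 1, 1, 1, 1, 1, 1, 1]'

```text
time: 18.2
tool_pos: [0.7019, -0.2011, 0.1816]
ee_rot: [-3.14, -0.903, 2.848]
wrist_force: [0.3, -0.2, -0.7]
width: 0.0938
finger_force: 0.0
```

>>> play_rows --translation '[[0, 0, 0], [0, 0, 0]]' --twist '[[0, 0, 0], [0, 0, 0]]' --gripper '[1, 1]'

```text
time: 18.4
tool_pos: [0.7008, -0.2008, 0.1799]
ee_rot: [-3.14, -0.902, 2.848]
wrist_force: [-0.5, 0.5, 0.9]
width: 0.094
finger_force: 0.0
```

```bash
python3 - <<'E'
from h import *
st()
for c in ['wrist','scene','side']:
    snap(c,'m5%s.png'%c)
    print(c,[(np.round(x['centre'],4).tolist(),round(x['score'],2)) for x in robot.spot_point('cup_m_mid',c)[:3]])
C=pose((.511,-.140,.0275),2.842,.9,0)
plan([(C[0],C[1],4)])
a=cv2.imread('pics/m5wrist.png');b=cv2.imread('pics/m5side.png')
cv2.imwrite('pics/m5.png',np.hstack([cv2.resize(a,(480,300)),cv2.resize(b[150:300,240:400],(320,300))]))
E
```

```text
t 18.4 p [ 0.7008 -0.2008  0.1799] rpy [-3.14  -0.902  2.848] w 0.094 F [-0.5  0.5  0.9] q [-0.35  0.92  0.74 -0.06  2.37 -1.65]
wrist [([0.5078, -0.1327, 0.0265], 0.78)]
scene [([0.5083, -0.1362, 0.0282], 0.66)]
side [([0.5065, -0.1326, 0.0256], 0.66)]
TR [[-0.0, 0.02, 0.47], [-0.0, 0.01, 0.47], [-0.0, 0.01, 0.47], [-0.0, 0.01, 0.47]] 
TW [[-0.02, 0.01, 0.01], [-0.02, 0.01, 0.01], [-0.02, 0.01, 0.01], [-0.02, 0.01, 0.01]] max 0.47 18.81701357814252
```

View pics/m5.png

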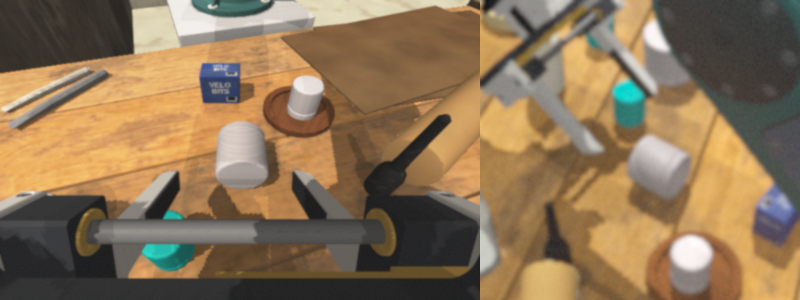

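>>> play_rows --translation '[[0, 0.03, 0.47], [0, 0.03, 0.47], [0, 0.03, 0.47], [0, 0.03, 0.47], [0, 0, 0], [0, 0, 0], [0, 0, 0], [0, 0, 0]]' --twist '[[-0.02, 0, 0], [-0.02, 0, 0], [-0.02, 0, 0], [-0.02, 0, 0], [0, 0, 0], [0, 0, 0], [0, 0, 0], [0, 0, 0]]' --gripper '[1, 1, 1, 1, 1, -1, -1, -1]'

```text
time: 19.5
tool_pos: [0.6468, -0.1794, 0.1372]
ee_rot: [3.136, -0.897, 2.847]
wrist_force: [0.4, 0.3, 1.3]
width: 0.0734
finger_force: 0.0
```

>>> play_rows --translation '[[0, 0, 0], [0, 0, 0], [0, 0, 0], [0, 0, 0], [0, 0, 0]]' --twist '[[0, 0, 0], [0, 0, 0], [0, 0, 0], [0, 0, 0], [0, 0, 0]]' --gripper '[-1, -1, -1, -1, -1]'

```text
time: 20.0
tool_pos: [0.6461, -0.1791, 0.136]
ee_rot: [3.135, -0.899, 2.848]
wrist_force: [0.7, -0.4, 0.7]
width: 0.0533
finger_force: 30.0
```

```bash
python3 - <<'E'
from h import *
o=st();P,Q=fk();print('G',P+Q.apply([0,0,.18]))
A=pose((.51,-.137,.09),2.845,.9,0);B=pose((.51,-.14,.075),2.845,-.67,0);C=pose((.51,-.14,.034),2.845,-.67,0)
plan([(A[0],A[1],3),(B[0],B[1],16),(C[0],C[1],3)])
E
```

```text
t 20.0 p [ 0.6461 -0.1791  0.136 ] rpy [ 3.135 -0.899  2.848] w 0.0533 F [ 0.7 -0.4  0.7] q [-0.35  0.83  1.01 -0.04  2.21 -1.63]
G [ 0.5115688  -0.13723288  0.02403407]
TR [[0.44, 0.01, -0.33], [0.44, 0.01, -0.33], [0.44, 0.0, -0.33]] 
TW [[0.01, 0.0, 0.01], [0.01, 0.0, 0.01], [0.01, 0.0, 0.01]] max 0.44 22.003636063160105
TR [[0.42, -0.0, 0.04], [0.42, -0.0, 0.04], [0.42, -0.0, 0.04], [0.43, -0.0, 0.04], [0.43, -0.0, 0.04], [0.43, -0.0, 0.04], [0.43, -0.0, 0.04], [0.43, -0.0, 0.04], [0.44, -0.0, 0.04], [0.44, -0.0, 0.05], [0.44, -0.0, 0.05], [0.44, -0.0, 0.04], [0.45, -0.0, 0.04], [0.45, -0.0, 0.04], [0.45, -0.0, 0.04], [0.45, -0.0, 0.04]] 
TW [[0.0, -0.98, 0.0], [0.0, -0.98, 0.0], [0.0, -0.98, 0.0], [0.0, -0.98, 0.0], [0.0, -0.98, 0.0], [0.0, -0.98, 0.0], [0.0, -0.98, 0.0], [0.0, -0.98, 0.0], [0.0, -0.98, 0.0], [0.0, -0.98, 0.0], [0.0, -0.98, 0.0], [0.0, -0.98, 0.0], [0.0, -0.98, 0.0], [0.0, -0.98, 0.0], [0.0, -0.98, 0.0], [0.0, -0.98, 0.0]] max 0.45 18.07097119692243
TR [[0.21, -0.0, 0.27], [0.21, -0.0, 0.27], [0.21, -0.0, 0.27]] 
TW [[0.0, 0.0, 0.0], [0.0, 0.0, 0.0], [0.0, 0.0, 0.0]] max 0.27 13.682105101189654
```

>>> play_rows --translation '[[0.44, 0, -0.33], [0.44, 0, -0.33], [0.44, 0, -0.33], [0.42, 0, 0.04], [0.42, 0, 0.04], [0.42, 0, 0.04], [0.43, 0, 0.04], [0.43, 0, 0.04]]' --twist '[[0, 0, 0], [0, 0, 0], [0, 0, 0], [0, -0.98, 0], [0, -0.98, 0], [0, -0.98, 0], [0, -0.98, 0], [0, -0.98, 0]]' --gripper '[-1, -1, -1, -1, -1, -1, -1, -1]'

```text
time: 20.8
tool_pos: [0.5774, -0.1584, 0.2504]
ee_rot: [3.137, -0.406, 2.844]
wrist_force: [0.3, 0.4, -0.8]
width: 0.053
finger_force: 30.0
```

>>> play_rows --translation '[[0.43, 0, 0.04], [0.43, 0, 0.04], [0.43, 0, 0.04], [0.44, 0, 0.04], [0.44, 0, 0.05], [0.44, 0, 0.05], [0.44, 0, 0.04], [0.45, 0, 0.04]]' --twist '[[0, -0.98, 0], [0, -0.98, 0], [0, -0.98, 0], [0, -0.98, 0], [0, -0.98, 0], [0, -0.98, 0], [0, -0.98, 0], [0, -0.98, 0]]' --gripper '[-1, -1, -1, -1, -1, -1, -1, -1]'

```text
time: 21.6
tool_pos: [0.4459, -0.1178, 0.2453]
ee_rot: [3.138, 0.377, 2.841]
wrist_force: [-0.6, 0.1, -1.2]
width: 0.0533
finger_force: 30.0
```

>>> play_rows --translation '[[0.45, 0, 0.04], [0.45, 0, 0.04], [0.45, 0, 0.04], [0.21, 0, 0.27], [0.21, 0, 0.27], [0.21, 0, 0.27], [0, 0, 0], [0, 0, 0]]' --twist '[[0, -0.98, 0], [0, -0.98, 0], [0, -0.98, 0], [0, 0, 0], [0, 0, 0], [0, 0, 0], [0, 0, 0], [0, 0, 0]]' --gripper '[-1, -1, -1, -1, -1, -1, -1, -1]'

```text
time: 22.4
tool_pos: [0.4034, -0.1044, 0.1755]
ee_rot: [3.136, 0.667, 2.84]
wrist_force: [0.5, -0.2, -0.8]
width: 0.0537
finger_force: 30.0
```

```bash
python3 - <<'E'
from h import *
o=st();P,Q=fk();print('G',P+Q.apply([0,0,.18]))
snap('side','s6.png');im=cv2.imread('pics/s6.png');cv2.imwrite('pics/s6c.png',cv2.resize(im[170:300,270:430],None,fx=4,fy=4))
E
```

```text
t 22.4 p [ 0.4034 -0.1044  0.1755] rpy [3.136 0.667 2.84 ] w 0.0537 F [ 0.5 -0.2 -0.8] q [-0.42 -0.22  2.21  0.16  0.49 -1.81]
G [ 0.5099001  -0.13663865  0.03404185]
```

View pics/s6c.png

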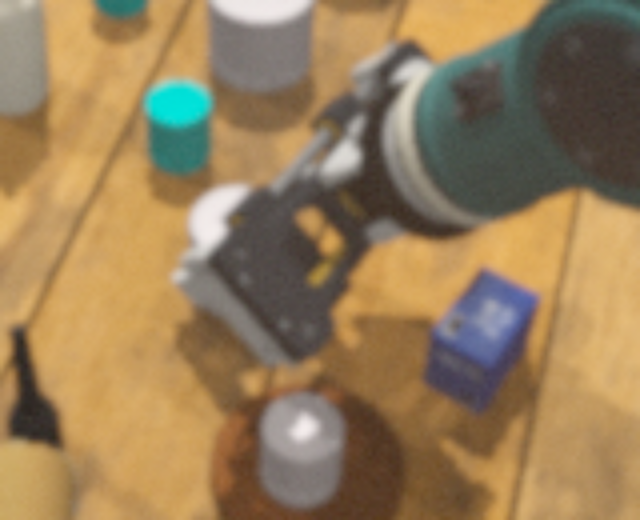

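>>> play_rows --translation '[[0.03, 0, 0.04], [0, 0, 0]]' --twist '[[0, 0, 0], [0, 0, 0]]' --gripper '[-1, -1]'

```text
time: 22.65
tool_pos: [0.4039, -0.1046, 0.1742]
ee_rot: [3.137, 0.669, 2.84]
wrist_force: [0.4, -0.0, -2.0]
width: 0.0533
finger_force: 30.0
```

>>> play_rows --translation '[[0.02, 0, 0.025], [0, 0, 0]]' --twist '[[0, 0, 0], [0, 0, 0]]' --gripper '[-1, -1]'

```text
time: 22.85
tool_pos: [0.4037, -0.1046, 0.1725]
ee_rot: [3.137, 0.668, 2.84]
wrist_force: [-0.5, -0.1, -1.6]
width: 0.0531
finger_force: 30.0
```

>>> play_rows --translation '[[0.02, 0, 0.025], [0, 0, 0]]' --twist '[[0, 0, 0], [0, 0, 0]]' --gripper '[-1, -1]'

```text
time: 23.05
tool_pos: [0.4039, -0.1047, 0.1715]
ee_rot: [3.137, 0.669, 2.84]
wrist_force: [0.4, 0.4, -0.9]
width: 0.0534
finger_force: 30.0
```

>>> play_rows --translation '[[0.02, 0, 0.025], [0, 0, 0]]' --twist '[[0, 0, 0], [0, 0, 0]]' --gripper '[-1, -1]'

```text
time: 23.25
tool_pos: [0.4044, -0.1049, 0.1711]
ee_rot: [3.137, 0.672, 2.84]
wrist_force: [-1.3, 0.8, 3.2]
width: 0.053
finger_force: 30.0
```

>>> play_rows --translation '[[0.02, 0, 0.025], [0, 0, 0]]' --twist '[[0, 0, 0], [0, 0, 0]]' --gripper '[-1, -1]'

```text
time: 23.45
tool_pos: [0.4049, -0.1051, 0.1708]
ee_rot: [3.137, 0.674, 2.839]
wrist_force: [-3.0, 0.8, 7.9]
width: 0.0533
finger_force: 30.0
```

>>> play_rows --translation '[[0.02, 0, 0.025], [0, 0, 0]]' --twist '[[0, 0, 0], [0, 0, 0]]' --gripper '[-1, -1]'

```text
time: 23.65
tool_pos: [0.4054, -0.1053, 0.1705]
ee_rot: [3.137, 0.677, 2.84]
wrist_force: [-4.8, 2.4, 11.4]
width: 0.0531
finger_force: 30.0
```

>>> play_rows --translation '[[0, 0, 0], [0, 0, 0], [0, 0, 0], [0, 0, 0], [0, 0, 0], [0, 0, -0.7], [0, 0, -0.8], [0, 0, -0.8]]' --twist '[[0, 0, 0], [0, 0, 0], [0, 0, 0], [0, 0, 0], [0, 0, 0], [0, 0, 0], [0, 0, 0], [0, 0, 0]]' --gripper '[0, 1, 1, 1, 1, 1, 1, 1]'

```text
time: 24.45
tool_pos: [0.3483, -0.0877, 0.2394]
ee_rot: [3.136, 0.666, 2.84]
wrist_force: [-0.0, -0.1, 0.6]
width: 0.094
finger_force: 0.0
```

```bash
python3 - <<'E'
from h import *
st()
B=pose((.58,-.155,.17),2.845,0,0)
plan([(B[0],B[1],8)])
E
```

```text
t 24.45 p [ 0.3483 -0.0877  0.2394] rpy [3.136 0.666 2.84 ] w 0.094 F [-0.  -0.1  0.6] q [-0.44 -0.5   2.25  0.14  0.74 -1.79]
TR [[-0.83, 0.01, 0.09], [-0.84, 0.01, 0.05], [-0.84, 0.01, 0.01], [-0.84, 0.01, -0.03], [-0.83, 0.01, -0.06], [-0.82, 0.01, -0.1], [-0.81, 0.01, -0.14], [-0.8, 0.01, -0.18]] 
TW [[0.0, 0.83, 0.0], [0.0, 0.83, 0.0], [0.0, 0.83, 0.0], [0.0, 0.83, 0.0], [0.0, 0.83, 0.0], [0.0, 0.83, 0.0], [0.0, 0.83, 0.0], [0.0, 0.83, 0.0]] max 0.84 33.661847839950795
```

>>> play_rows --translation '[[-0.83, 0, 0.09], [-0.84, 0, 0.05], [-0.84, 0, 0.01], [-0.84, 0, -0.03], [-0.83, 0, -0.06], [-0.82, 0, -0.1], [-0.81, 0, -0.14], [-0.8, 0, -0.18]]' --twist '[[0, 0.83, 0], [0, 0.83, 0], [0, 0.83, 0], [0, 0.83, 0], [0, 0.83, 0], [0, 0.83, 0], [0, 0.83, 0], [0, 0.83, 0]]' --gripper '[1, 1, 1, 1, 1, 1, 1, 1]'

```text
time: 25.25
tool_pos: [0.5804, -0.1597, 0.3511]
ee_rot: [3.138, 0.001, 2.843]
wrist_force: [1.0, 0.0, 0.4]
width: 0.0941
finger_force: 0.0
```

>>> play_rows --translation '[[0, 0, 0], [0, 0, 0], [0, 0, 0]]' --twist '[[0, 0, 0], [0, 0, 0], [0, 0, 0]]' --gripper '[1, 1, 1]'

```text
time: 25.55
tool_pos: [0.5783, -0.159, 0.3504]
ee_rot: [3.138, 0.003, 2.843]
wrist_force: [-0.9, 0.7, -0.1]
width: 0.094
finger_force: 0.0
```

```bash
cat >> h.py <<'E'
def overlay(im,m,circs,fn,crop,k):
    o=im[:,:,::-1].copy();t=np.linspace(0,2*np.pi,60)
    for (x,y),r,z in circs:
        cv2.polylines(o,[np.round(proj('',np.c_[x+r*np.cos(t),y+r*np.sin(t),0*t+z],m)*8).astype(np.int32)],True,(0,255,0),1,cv2.LINE_AA,3)
    a,b,c,d=crop;cv2.imwrite('pics/'+fn,cv2.resize(o[a:b,c:d],None,fx=k,fy=k,interpolation=cv2.INTER_CUBIC))
E
python3 - <<'E'
from h import *
st()
m=robot.camera_model('wrist');im=snap('wrist','w7.png')
for n in ['seat','cup_m_mid','cup_s_mid','cup_l_mid']:
    r=robot.spot_point(n,'wrist')
    print(n,[(np.round(x['centre'],4).tolist(),round(x['score'],2)) for x in r[:4]])
for c in ['scene','side']:
    snap(c); print(c,[(np.round(x['centre'],4).tolist(),round(x['score'],2)) for x in robot.spot_point('cup_m_mid',c)[:2]])
overlay(im,m,[((.5105,-.138),.027,.052),((.5105,-.138),.027,0),((.44,-.028),.02,.051)],'w7o.png',(0,300,80,480),2)
E
```

```text
t 25.55 p [ 0.5783 -0.159   0.3504] rpy [3.138e+00 3.000e-03 2.843e+00] w 0.094 F [-0.9  0.7 -0.1] q [-0.36  0.21  1.34  0.    1.59 -1.64]
seat []
cup_m_mid []
cup_s_mid [([0.5705, -0.2263, 0.0241], 0.64), ([0.4384, -0.0299, 0.0274], 0.56)]
cup_l_mid [([0.546, -0.3166, 0.0329], 0.78)]
scene [([0.5115, -0.1399, 0.0302], 0.91)]
side [([0.5079, -0.1353, 0.0246], 0.57)]
```

View pics/w7o.png

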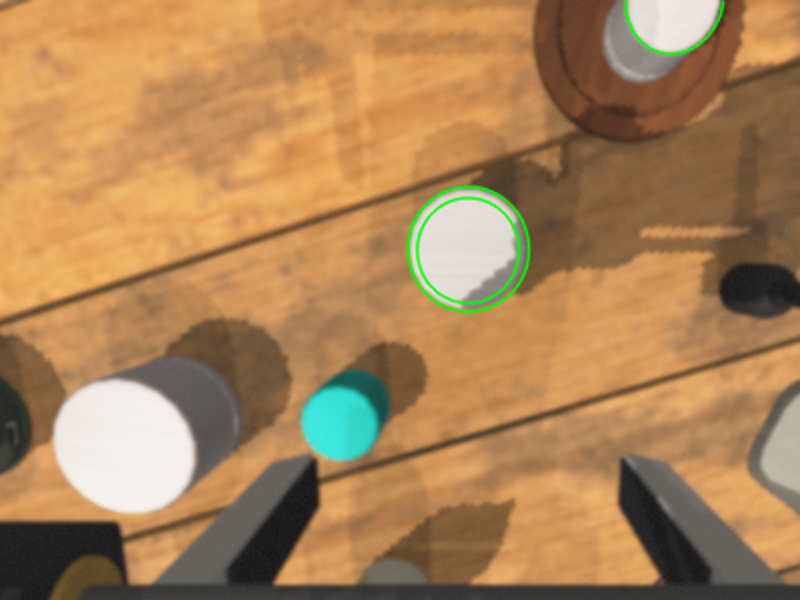

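```bash
python3 - <<'E'
from h import *
B=pose((.5105,-.138,.10),2.845,0,0);C=pose((.5105,-.138,.032),2.845,0,0)
plan([(B[0],B[1],3),(C[0],C[1],3)])
E
```

```text
TR [[0.6, -0.0, 0.59], [0.6, 0.0, 0.59], [0.6, 0.0, 0.59]] 
TW [[0.01, 0.02, -0.01], [0.01, 0.02, -0.01], [0.01, 0.02, -0.01]] max 0.6 33.65947117825828
TR [[0.0, -0.0, 0.57], [0.0, -0.0, 0.57], [0.0, -0.0, 0.57]] 
TW [[0.0, 0.0, 0.0], [0.0, 0.0, 0.0], [0.0, 0.0, 0.0]] max 0.57 22.799999999999997
```

>>> play_rows --translation '[[0.6, 0, 0.59], [0.6, 0, 0.59], [0.6, 0, 0.59], [0, 0, 0.57], [0, 0, 0.57], [0, 0, 0.57], [0, 0, 0], [0, 0, 0]]' --twist '[[0.01, 0.02, 0], [0.01, 0.02, 0], [0.01, 0.02, 0], [0, 0, 0], [0, 0, 0], [0, 0, 0], [0, 0, 0], [0, 0, 0]]' --gripper '[1, 1, 1, 1, 1, 1, 1, 1]'

```text
time: 26.8
tool_pos: [0.5105, -0.1379, 0.212]
ee_rot: [3.141, -0.002, 2.843]
wrist_force: [0.3, 0.2, -0.2]
width: 0.094
finger_force: 0.0
```

```bash
python3 - <<'E'
from h import *
st()
C=pose((.5105,-.138,.032),2.845,0,0)
plan([(C[0],C[1],1)])
E
```

```text
t 26.8 p [ 0.5105 -0.1379  0.212 ] rpy [ 3.141e+00 -2.000e-03  2.843e+00] w 0.094 F [ 0.3  0.2 -0.2] q [-0.37  0.16  1.68  0.    1.3  -1.64]
TR [[-0.0, -0.0, -0.0]] 
TW [[0.01, -0.02, -0.02]] max 0.0 0.0
```

>>> play_rows --translation '[[0, 0, 0], [0, 0, 0], [0, 0, 0], [0, 0, 0], [0, 0, 0], [0, 0, 0], [0, 0, 0], [0, 0, -0.7]]' --twist '[[0, 0, 0], [0, 0, 0], [0, 0, 0], [0, 0, 0], [0, 0, 0], [0, 0, 0], [0, 0, 0], [0, 0, 0]]' --gripper '[-1, -1, -1, -1, -1, -1, -1, -1]'

```text
time: 27.6
tool_pos: [0.5087, -0.1373, 0.2355]
ee_rot: [3.14, -0.012, 2.843]
wrist_force: [-0.8, 0.2, -1.3]
width: 0.0534
finger_force: 30.0
```

>>> play_rows --translation '[[0, 0, -0.8], [0, 0, -0.8], [0, 0, 0], [0, 0, 0]]' --twist '[[0, 0, 0], [0, 0, 0], [0, 0, 0], [0, 0, 0]]' --gripper '[-1, -1, -1, -1]'

```text
time: 28.0
tool_pos: [0.5105, -0.138, 0.3037]
ee_rot: [3.141, -0.001, 2.843]
wrist_force: [0.3, -0.4, -2.0]
width: 0.0533
finger_force: 30.0
```

```bash
python3 - <<'E'
from h import *
st()
C=pose((.4398,-.0285,.122),2.845,0,0)
plan([(C[0],C[1],5)])
E
```

```text
t 28.0 p [ 0.5105 -0.138   0.3037] rpy [ 3.141e+00 -1.000e-03  2.843e+00] w 0.0533 F [ 0.3 -0.4 -2. ] q [-0.37  0.08  1.58  0.    1.48 -1.64]
TR [[0.5, 0.42, 0.01], [0.5, 0.42, 0.01], [0.5, 0.42, 0.01], [0.5, 0.42, 0.01], [0.5, 0.42, 0.01]] 
TW [[0.0, 0.0, 0.0], [0.0, 0.0, 0.0], [0.0, 0.0, 0.0], [0.0, 0.0, 0.0], [0.0, 0.0, 0.0]] max 0.5 26.12278698760911
```

>>> play_rows --translation '[[0.5, 0.42, 0], [0.5, 0.42, 0], [0.5, 0.42, 0], [0.5, 0.42, 0], [0.5, 0.42, 0], [0, 0, 0], [0, 0, 0], [0, 0, 0]]' --twist '[[0, 0, 0], [0, 0, 0], [0, 0, 0], [0, 0, 0], [0, 0, 0], [0, 0, 0], [0, 0, 0], [0, 0, 0]]' --gripper '[-1, -1, -1, -1, -1, -1, -1, -1]'

```text
time: 28.8
tool_pos: [0.4399, -0.0288, 0.303]
ee_rot: [3.141, -0.003, 2.842]
wrist_force: [-0.2, 0.2, -0.8]
width: 0.0534
finger_force: 30.0
```

```bash
python3 - <<'E'
from h import *
st()
C=pose((.4398,-.0285,.044),2.845,0,0)
plan([(C[0],C[1],5)])
E
```

```text
t 28.8 p [ 0.4399 -0.0288  0.303 ] rpy [ 3.141e+00 -3.000e-03  2.842e+00] w 0.0534 F [-0.2  0.2 -0.8] q [-0.19 -0.11  1.77  0.    1.49 -1.47]
TR [[-0.0, 0.0, 0.39], [-0.0, 0.0, 0.39], [0.0, 0.0, 0.39], [0.0, 0.0, 0.39], [0.0, 0.0, 0.39]] 
TW [[0.0, -0.01, -0.01], [0.0, -0.01, -0.01], [0.0, -0.01, -0.01], [0.0, -0.01, -0.01], [0.0, -0.01, -0.01]] max 0.39 15.600000000000001
```

>>> play_rows --translation '[[0, 0, 0.4], [0, 0, 0.4], [0, 0, 0.3], [0, 0, 0.15], [0, 0, 0]]' --twist '[[0, 0, 0], [0, 0, 0], [0, 0, 0], [0, 0, 0], [0, 0, 0]]' --gripper '[-1, -1, -1, -1, -1]'

```text
time: 29.3
tool_pos: [0.4395, -0.0286, 0.2529]
ee_rot: [3.141, -0.004, 2.842]
wrist_force: [0.3, 0.8, -1.4]
width: 0.053
finger_force: 30.0
```

>>> play_rows --translation '[[0, 0, 0.3], [0, 0, 0.3], [0, 0, 0.1], [0, 0, 0]]' --twist '[[0, 0, 0], [0, 0, 0], [0, 0, 0], [0, 0, 0]]' --gripper '[-1, -1, -1, -1]'

```text
time: 29.7
tool_pos: [0.4392, -0.0281, 0.2249]
ee_rot: [3.141, -0.004, 2.843]
wrist_force: [-0.1, -0.1, -1.4]
width: 0.0531
finger_force: 30.0
```

>>> play_rows --translation '[[0, 0, 0.06], [0, 0, 0]]' --twist '[[0, 0, 0], [0, 0, 0]]' --gripper '[-1, -1]'

```text
time: 29.9
tool_pos: [0.4397, -0.0282, 0.2237]
ee_rot: [3.141, -0.001, 2.843]
wrist_force: [-1.0, 0.8, -0.9]
width: 0.0529
finger_force: 30.0
```

>>> play_rows --translation '[[0, 0, 0.04], [0, 0, 0]]' --twist '[[0, 0, 0], [0, 0, 0]]' --gripper '[-1, -1]'

```text
time: 30.1
tool_pos: [0.4396, -0.0282, 0.2221]
ee_rot: [3.141, -0.002, 2.843]
wrist_force: [0.1, 0.3, -0.8]
width: 0.0532
finger_force: 30.0
```

Going over the small cup with no contact. Last millimetres.

>>> play_rows --translation '[[0, 0, 0.04], [0, 0, 0]]' --twist '[[0, 0, 0], [0, 0, 0]]' --gripper '[-1, -1]'

```text
time: 30.3
tool_pos: [0.4395, -0.0282, 0.2202]
ee_rot: [3.141, -0.002, 2.843]
wrist_force: [-0.3, 0.6, -1.5]
width: 0.0533
finger_force: 30.0
```

>>> play_rows --translation '[[0, 0, 0.03], [0, 0, 0]]' --twist '[[0, 0, 0], [0, 0, 0]]' --gripper '[-1, -1]'

```text
time: 30.5
tool_pos: [0.4395, -0.0282, 0.219]
ee_rot: [3.141, -0.002, 2.843]
wrist_force: [-0.2, 0.2, -1.1]
width: 0.0533
finger_force: 30.0
```

>>> play_rows --translation '[[0, 0, 0.03], [0, 0, 0]]' --twist '[[0, 0, 0], [0, 0, 0]]' --gripper '[-1, -1]'

```text
time: 30.7
tool_pos: [0.4396, -0.0282, 0.2189]
ee_rot: [3.141, -0.002, 2.843]
wrist_force: [-3.3, 0.0, 3.6]
width: 0.0535
finger_force: 30.0
```

>>> play_rows --translation '[[0, 0, 0], [0, 0, 0], [0, 0, 0], [0, 0, 0], [0, 0, -0.4], [0, 0, -1], [-0.5, -0.2, -1], [-0.8, -0.4, -0.8]]' --twist '[[0, 0, 0], [0, 0, 0], [0, 0, 0], [0, 0, 0], [0, 0, 0], [0, 0, 0], [0, 0, 0], [0, 0, 0]]' --gripper '[0.4, 1, 1, 1, 1, 1, 1, 1]'

```text
time: 31.5
tool_pos: [0.4823, -0.066, 0.3484]
ee_rot: [3.14, 0.0, 2.845]
wrist_force: [1.3, -0.4, 0.6]
width: 0.0937
finger_force: 0.0
```

>>> play_rows --translation '[[-0.8, -0.5, -0.6], [0, 0, 0], [0, 0, 0]]' --twist '[[0, 0, 0], [0, 0, 0], [0, 0, 0]]' --gripper '[1, 1, 1]'

```text
time: 31.8
tool_pos: [0.5073, -0.0955, 0.3695]
ee_rot: [3.14, -0.002, 2.842]
wrist_force: [-0.3, 0.5, 0.0]
width: 0.0941
finger_force: 0.0
```

```bash
python3 - <<'E'
from h import *
st()
m=robot.camera_model('wrist');im=snap('wrist','w8.png')
seatfit(im,(.466,-.05),m)
overlay(im,m,[((.4395,-.0285),.027,.059),((.4395,-.029),.049,.012),((.4395,-.029),.0385,.012)],'w8o.png',(0,300,140,540),2)
A=pose((.61,-.335,.18),2.70,0,0)
plan([(A[0],A[1],8)])
E
```

```text
t 31.8 p [ 0.5073 -0.0955  0.3695] rpy [ 3.140e+00 -2.000e-03  2.842e+00] w 0.0941 F [-0.3  0.5  0. ] q [-0.3   0.02  1.51  0.    1.61 -1.57]
blob [ 307   63   91   96 3794] px [342. 144.] minenc [ 0.4374 -0.0305  0.0505] lsq [ 0.4364 -0.0311] 0.0486
TR [[-0.53, -0.62, 0.02], [-0.54, -0.61, 0.02], [-0.55, -0.6, 0.02], [-0.56, -0.59, 0.02], [-0.57, -0.58, 0.02], [-0.58, -0.57, 0.03], [-0.59, -0.56, 0.03], [-0.6, -0.55, 0.03]] 
TW [[0.0, -0.01, 0.18], [0.0, -0.01, 0.18], [0.0, -0.01, 0.18], [0.0, -0.01, 0.18], [0.0, -0.01, 0.18], [0.0, -0.01, 0.18], [0.0, -0.01, 0.18], [0.0, -0.01, 0.18]] max 0.62 32.6361762466132
```

View pics/w8o.png

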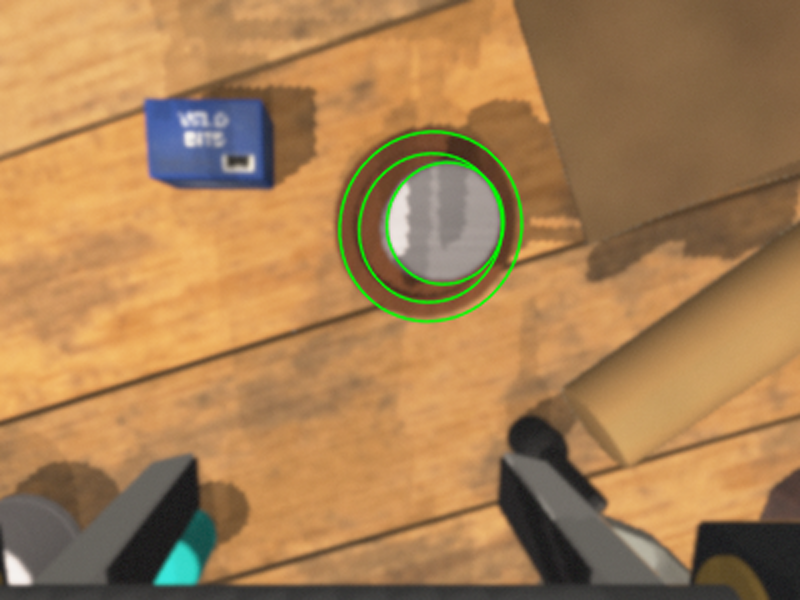

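>>> play_rows --translation '[[-0.53, -0.62, 0.02], [-0.54, -0.61, 0.02], [-0.55, -0.6, 0.02], [-0.56, -0.59, 0.02], [-0.57, -0.58, 0.02], [-0.58, -0.57, 0.03], [-0.59, -0.56, 0.03], [-0.6, -0.55, 0.03]]' --twist '[[0, 0, 0.18], [0, 0, 0.18], [0, 0, 0.18], [0, 0, 0.18], [0, 0, 0.18], [0, 0, 0.18], [0, 0, 0.18], [0, 0, 0.18]]' --gripper '[1, 1, 1, 1, 1, 1, 1, 1]'

```text
time: 32.65
tool_pos: [0.6101, -0.334, 0.3597]
ee_rot: [3.14, -0.006, 2.699]
wrist_force: [0.7, -0.5, -0.1]
width: 0.0942
finger_force: 0.0
```

>>> play_rows --translation '[[0, 0, 0], [0, 0, 0], [0, 0, 0]]' --twist '[[0, 0, 0], [0, 0, 0], [0, 0, 0]]' --gripper '[1, 1, 1]'

```text
time: 32.95
tool_pos: [0.6098, -0.3328, 0.3611]
ee_rot: [3.14, -0.004, 2.7]
wrist_force: [0.7, -0.5, -0.5]
width: 0.0937
finger_force: 0.0
```

```bash
python3 - <<'E'
from h import *
st()
m=robot.camera_model('wrist');im=snap('wrist','w9.png')
for n in ['cup_l_mid','nut_tin','cup_s_mid']:
    r=robot.spot_point(n,'wrist')
    print(n,[(np.round(x['centre'],4).tolist(),round(x['score'],2)) for x in r[:4]])
overlay(im,m,[((.550,-.320),.034,.06),((.550,-.320),.034,0),((.571,-.226),.02,.044)],'w9o.png',(0,300,120,520),2)
E
```

```text
t 32.95 p [ 0.6098 -0.3328  0.3611] rpy [ 3.14  -0.004  2.7  ] w 0.0937 F [ 0.7 -0.5 -0.5] q [-0.58  0.43  1.04  0.    1.68 -1.71]
cup_l_mid [([0.57, -0.0039, 0.0012], 0.41)]
nut_tin [([0.513, -0.4318, 0.0051], 0.89)]
cup_s_mid [([0.6549, -0.3416, 0.0251], 0.62), ([0.5713, -0.2246, 0.0239], 0.6)]
```

View pics/w9o.png

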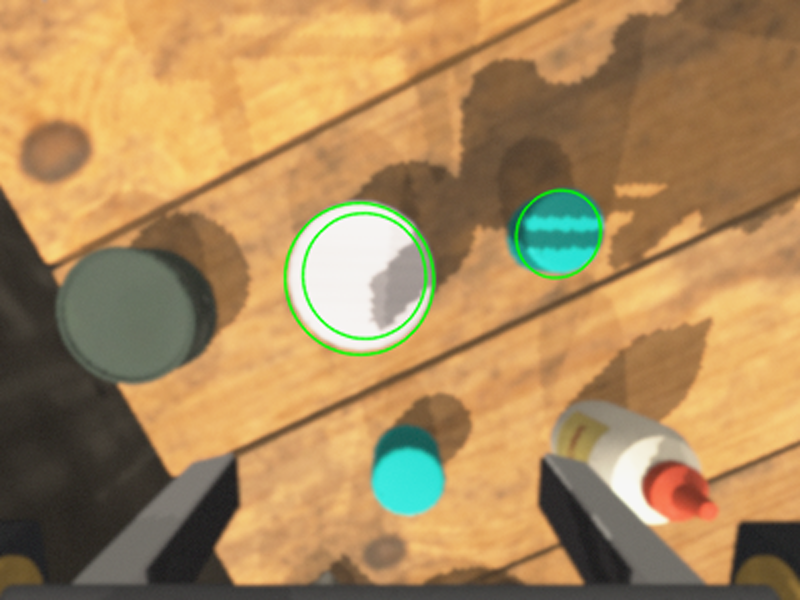

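```bash
python3 - <<'E'
from h import *
A=pose((.55,-.3202,.11),2.3,0,0);B=pose((.55,-.3202,.036),2.3,0,0)
plan([(A[0],A[1],5),(B[0],B[1],3)])
E
```

```text
TR [[0.3, -0.07, 0.36], [0.29, -0.09, 0.36], [0.28, -0.12, 0.36], [0.27, -0.14, 0.36], [0.26, -0.16, 0.36]] 
TW [[0.0, 0.0, 0.8], [0.0, 0.0, 0.8], [0.0, 0.0, 0.8], [0.0, 0.0, 0.8], [0.0, 0.0, 0.8]] max 0.36 18.952572384771415
TR [[-0.0, -0.0, 0.62], [-0.0, -0.0, 0.62], [-0.0, -0.0, 0.62]] 
TW [[0.0, 0.0, 0.0], [0.0, 0.0, 0.0], [0.0, 0.0, 0.0]] max 0.62 24.8
```

>>> play_rows --translation '[[0.3, -0.07, 0.36], [0.29, -0.09, 0.36], [0.28, -0.12, 0.36], [0.27, -0.14, 0.36], [0.26, -0.16, 0.36], [0, 0, 0], [0, 0, 0]]' --twist '[[0, 0, 0.8], [0, 0, 0.8], [0, 0, 0.8], [0, 0, 0.8], [0, 0, 0.8], [0, 0, 0], [0, 0, 0]]' --gripper '[1, 1, 1, 1, 1, 1, 1]'

```text
time: 33.85
tool_pos: [0.5504, -0.3213, 0.2905]
ee_rot: [3.141, -0.001, 2.301]
wrist_force: [0.2, 1.1, 0.8]
width: 0.0939
finger_force: 0.0
```

```bash
python3 - <<'E'
from h import *
st()
B=pose((.55,-.3202,.036),2.3,0,0)
plan([(B[0],B[1],3)])
E
```

```text
t 33.85 p [ 0.5504 -0.3213  0.2905] rpy [ 3.141e+00 -1.000e-03  2.301e+00] w 0.0939 F [0.2 1.1 0.8] q [-0.62  0.33  1.32  0.    1.5  -1.35]
TR [[0.01, 0.0, 0.62], [0.01, 0.0, 0.62], [0.01, 0.0, 0.62]] 
TW [[0.0, 0.0, 0.0], [0.0, 0.0, 0.0], [0.0, 0.0, 0.0]] max 0.62 24.803225596683994
```

>>> play_rows --translation '[[0.01, 0, 0.62], [0.01, 0, 0.62], [0.01, 0, 0.62], [0, 0, 0], [0, 0, 0], [0, 0, 0], [0, 0, 0], [0, 0, 0]]' --twist '[[0, 0, 0], [0, 0, 0], [0, 0, 0], [0, 0, 0], [0, 0, 0], [0, 0, 0], [0, 0, 0], [0, 0, 0]]' --gripper '[1, 1, 1, 1, 1, -1, -1, -1]'

```text
time: 34.65
tool_pos: [0.5498, -0.3209, 0.2171]
ee_rot: [3.141, 0.001, 2.299]
wrist_force: [-0.1, 0.1, -0.6]
width: 0.0731
finger_force: 0.0
```

>>> play_rows --translation '[[0, 0, 0], [0, 0, 0], [0, 0, 0], [0, 0, -0.6], [0, 0, -0.8], [0, 0, -0.8], [0, 0, 0], [0, 0, 0]]' --twist '[[0, 0, 0], [0, 0, 0], [0, 0, 0], [0, 0, 0], [0, 0, 0], [0, 0, 0], [0, 0, 0], [0, 0, 0]]' --gripper '[-1, -1, -1, -1, -1, -1, -1, -1]'

```text
time: 35.45
tool_pos: [0.5493, -0.3208, 0.3028]
ee_rot: [-3.141, -0.002, 2.299]
wrist_force: [0.3, 0.5, -2.0]
width: 0.0671
finger_force: 30.0
```

```bash
python3 - <<'E'
from h import *
st()
snap('scene');print([(np.round(x['centre'],4).tolist(),round(x['score'],2)) for x in robot.spot_point('cup_l_mid','scene')[:2]])
B=pose((.4387,-.0291,.135),2.845,0,0)
plan([(B[0],B[1],10)])
E
```

```text
t 35.45 p [ 0.5493 -0.3208  0.3028] rpy [-3.141e+00 -2.000e-03  2.299e+00] w 0.0671 F [ 0.3  0.5 -2. ] q [-0.62  0.32  1.3  -0.    1.52 -1.35]
[([0.5473, -0.3191, 0.1103], 0.93)]
TR [[0.73, 0.28, -0.03], [0.71, 0.32, -0.03], [0.69, 0.36, -0.03], [0.67, 0.39, -0.03], [0.65, 0.43, -0.03], [0.62, 0.46, -0.03], [0.6, 0.5, -0.04], [0.57, 0.53, -0.04], [0.54, 0.56, -0.04], [0.51, 0.59, -0.04]] 
TW [[0.0, -0.01, -0.55], [0.0, -0.01, -0.55], [0.0, -0.01, -0.55], [0.0, -0.01, -0.55], [0.0, -0.01, -0.55], [0.0, -0.01, -0.55], [0.0, -0.01, -0.55], [0.0, -0.01, -0.55], [0.0, -0.01, -0.55], [0.0, -0.01, -0.55]] max 0.73 31.29728422722968
```

>>> play_rows --translation '[[0.73, 0.28, -0.03], [0.71, 0.32, -0.03], [0.69, 0.36, -0.03], [0.67, 0.39, -0.03], [0.65, 0.43, -0.03]]' --twist '[[0, 0, -0.55], [0, 0, -0.55], [0, 0, -0.55], [0, 0, -0.55], [0, 0, -0.55]]' --gripper '[-1, -1, -1, -1, -1]'

```text
time: 36.05
tool_pos: [0.4933, -0.1738, 0.3068]
ee_rot: [-3.141, -0.007, 2.576]
wrist_force: [-0.2, 0.2, -1.4]
width: 0.0673
finger_force: 30.0
```

>>> play_rows --translation '[[0.62, 0.46, -0.03], [0.6, 0.5, -0.04], [0.57, 0.53, -0.04], [0.54, 0.56, -0.04], [0.51, 0.59, -0.04], [0, 0, 0], [0, 0, 0], [0, 0, 0]]' --twist '[[0, 0, -0.55], [0, 0, -0.55], [0, 0, -0.55], [0, 0, -0.55], [0, 0, -0.55], [0, 0, 0], [0, 0, 0], [0, 0, 0]]' --gripper '[-1, -1, -1, -1, -1, -1, -1, -1]'

```text
time: 36.85
tool_pos: [0.439, -0.0303, 0.3164]
ee_rot: [3.142, -0.004, 2.848]
wrist_force: [0.5, -0.3, -2.6]
width: 0.0673
finger_force: 30.0
```

```bash
python3 - <<'E'
from h import *
st()
m=robot.camera_model('wrist');im=snap('wrist','w10.png')
print([(np.round(x['centre'],4).tolist(),round(x['score'],2)) for x in robot.spot_point('cup_l_mid','wrist')[:2]])
B=pose((.4387,-.0291,.05),2.845,0,0)
plan([(B[0],B[1],5)])
E
```

```text
t 36.85 p [ 0.439  -0.0303  0.3164] rpy [ 3.142 -0.004  2.848] w 0.0673 F [ 0.5 -0.3 -2.6] q [-0.2  -0.12  1.76  0.    1.52 -1.48]
[]
TR [[0.0, 0.01, 0.43], [0.0, 0.01, 0.43], [0.0, 0.01, 0.43], [0.0, 0.01, 0.43], [0.0, 0.01, 0.43]] 
TW [[0.0, -0.01, 0.0], [0.0, -0.01, 0.0], [0.0, -0.01, 0.0], [0.0, -0.01, 0.0], [0.0, -0.01, 0.0]] max 0.43 17.204650534085253
```

>>> play_rows --translation '[[0, 0.02, 0.5], [0, 0.01, 0.4], [0, 0.01, 0.3], [0, 0, 0.1], [0, 0, 0]]' --twist '[[0, 0, 0], [0, 0, 0], [0, 0, 0], [0, 0, 0], [0, 0, 0]]' --gripper '[-1, -1, -1, -1, -1]'

```text
time: 37.45
tool_pos: [0.4393, -0.0284, 0.265]
ee_rot: [3.141, -0.003, 2.848]
wrist_force: [0.5, 0.1, -1.8]
width: 0.0672
finger_force: 30.0
```

>>> play_rows --translation '[[0, 0, 0.3], [0, 0, 0.3], [0, 0, 0.1], [0, 0, 0], [0, 0, 0]]' --twist '[[0, 0, 0], [0, 0, 0], [0, 0, 0], [0, 0, 0], [0, 0, 0]]' --gripper '[-1, -1, -1, -1, -1]'

```text
time: 37.95
tool_pos: [0.4394, -0.0281, 0.2376]
ee_rot: [3.141, -0.002, 2.849]
wrist_force: [-0.4, 0.7, -1.3]
width: 0.0671
finger_force: 30.0
```

```bash
python3 - <<'E'
from h import *
st();delta((.4387,-.0291,.2285),(np.pi,0,2.845))
E
```

```text
t 37.95 p [ 0.4394 -0.0281  0.2376] rpy [ 3.141e+00 -2.000e-03  2.849e+00] w 0.0671 F [-0.4  0.7 -1.3] q [-0.19 -0.06  1.86  0.    1.34 -1.47]
shift [ 0.01 -0.03  0.23] twist [ 0.01 -0.02  0.04]
```

>>> play_rows --translation '[[0.01, -0.03, 0.1], [0, 0, 0.08], [0, 0, 0]]' --twist '[[0, 0, 0], [0, 0, 0], [0, 0, 0]]' --gripper '[-1, -1, -1]'

```text
time: 38.25
tool_pos: [0.4384, -0.0291, 0.23]
ee_rot: [3.141, -0.003, 2.849]
wrist_force: [-0.3, 1.1, -1.7]
width: 0.0668
finger_force: 30.0
```

>>> play_rows --translation '[[0, 0, 0.05], [0, 0, 0]]' --twist '[[0, 0, 0], [0, 0, 0]]' --gripper '[-1, -1]'

```text
time: 38.45
tool_pos: [0.4385, -0.0291, 0.2282]
ee_rot: [3.141, -0.002, 2.849]
wrist_force: [0.4, 1.4, -1.1]
width: 0.0671
finger_force: 30.0
```

>>> play_rows --translation '[[0, 0, 0.05], [0, 0, 0]]' --twist '[[0, 0, 0], [0, 0, 0]]' --gripper '[-1, -1]'

```text
time: 38.65
tool_pos: [0.4385, -0.0291, 0.2262]
ee_rot: [3.141, -0.002, 2.849]
wrist_force: [-0.1, 0.5, -0.9]
width: 0.0672
finger_force: 30.0
```

>>> play_rows --translation '[[0, 0, 0.03], [0, 0, 0]]' --twist '[[0, 0, 0], [0, 0, 0]]' --gripper '[-1, -1]'

```text
time: 38.85
tool_pos: [0.4385, -0.0291, 0.2251]
ee_rot: [3.141, -0.002, 2.849]
wrist_force: [0.2, 0.7, -1.8]
width: 0.0674
finger_force: 30.0
```

>>> play_rows --translation '[[0, 0, 0.03], [0, 0, 0]]' --twist '[[0, 0, 0], [0, 0, 0]]' --gripper '[-1, -1]'

```text
time: 39.05
tool_pos: [0.4385, -0.0291, 0.2238]
ee_rot: [3.141, -0.002, 2.849]
wrist_force: [-0.3, 0.2, -1.7]
width: 0.0671
finger_force: 30.0
```

>>> play_rows --translation '[[0, 0, 0.03], [0, 0, 0]]' --twist '[[0, 0, 0], [0, 0, 0]]' --gripper '[-1, -1]'

```text
time: 39.25
tool_pos: [0.4386, -0.0291, 0.2236]
ee_rot: [3.141, -0.002, 2.849]
wrist_force: [-3.0, 0.4, 4.0]
width: 0.0674
finger_force: 30.0
```

>>> play_rows --translation '[[0, 0, 0.02], [0, 0, 0]]' --twist '[[0, 0, 0], [0, 0, 0]]' --gripper '[-1, -1]'

```text
time: 39.45
tool_pos: [0.4386, -0.0291, 0.2236]
ee_rot: [3.141, -0.002, 2.849]
wrist_force: [-4.3, 0.8, 8.8]
width: 0.067
finger_force: 30.0
```

>>> play_rows --translation '[[0, 0, 0], [0, 0, 0], [0, 0, 0], [0, 0, 0], [0, 0, -0.4], [0, 0, -1], [0, 0, -1], [-0.8, -0.4, -0.8]]' --twist '[[0, 0, 0], [0, 0, 0], [0, 0, 0], [0, 0, 0], [0, 0, 0], [0, 0, 0], [0, 0, 0], [0, 0, 0]]' --gripper '[0.7, 1, 1, 1, 1, 1, 1, 1]'

```text
time: 40.25
tool_pos: [0.4636, -0.0524, 0.3523]
ee_rot: [3.14, -0.001, 2.852]
wrist_force: [1.4, -0.5, -0.2]
width: 0.0941
finger_force: 0.0
```

>>> play_rows --translation '[[-0.8, -0.5, -0.6], [-0.4, 0, 0], [0, 0, 0], [0, 0, 0]]' --twist '[[0, 0, 0], [0, 0, 0], [0, 0, 0], [0, 0, 0]]' --gripper '[1, 1, 1, 1]'

```text
time: 40.65
tool_pos: [0.5048, -0.0868, 0.3728]
ee_rot: [3.141, -0.004, 2.849]
wrist_force: [0.2, 0.2, -0.1]
width: 0.0941
finger_force: 0.0
```

```bash
python3 - <<'E'
from h import *
st()
m=robot.camera_model('wrist');im=snap('wrist','w11.png')
overlay(im,m,[((.4387,-.029),.034,.067),((.4383,-.0295),.049,.012)],'w11o.png',(0,300,140,540),2)
for c in ['wrist','scene','side']:
    snap(c); print(c,[(np.round(x['centre'],4).tolist(),round(x['score'],2)) for x in robot.spot_point('cup_l_mid',c)[:2]],[(np.round(x['centre'],4).tolist(),round(x['score'],2)) for x in robot.spot_point('bit_box',c)[:1]])
E
```

```text
t 40.65 p [ 0.5048 -0.0868  0.3728] rpy [ 3.141 -0.004  2.849] w 0.0941 F [ 0.2  0.2 -0.1] q [-0.28  0.01  1.51  0.    1.62 -1.56]
wrist [([0.4346, -0.0293, 0.0405], 0.8)] [([0.3684, -0.1218, 0.0001], 0.63)]
scene [([0.4337, -0.031, 0.0335], 0.7), ([0.5732, -0.0004, 0.0016], 0.16)] [([0.3687, -0.1218, 0.0025], 0.88)]
side [] [([0.3734, -0.1219, 0.0033], 0.58)]
```

View pics/w11o.png

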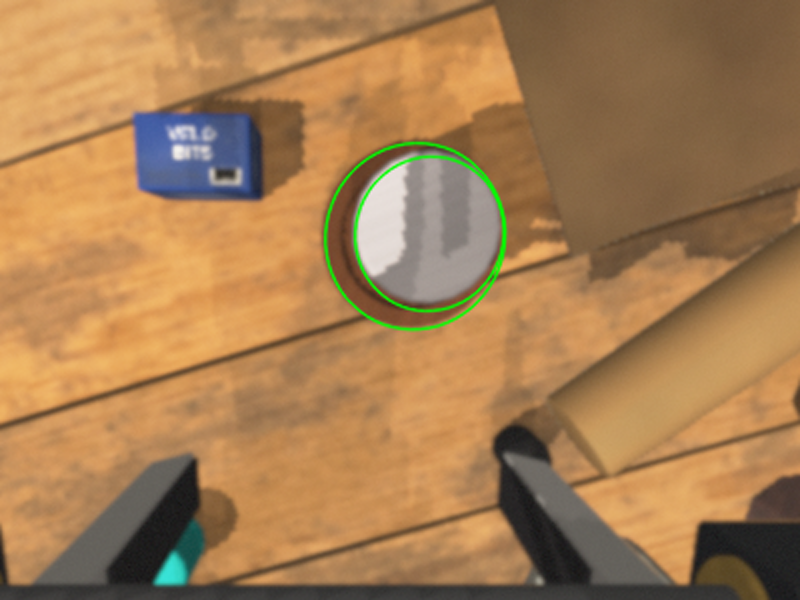

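```bash
python3 -c "
from bench import robot
print(robot.close_job())"
```

```text
the job is handed in; nothing more can be done
None
```

The three cups are nested mouth down on the stand (small, middle over it, large as the cover inside the rim), each lowered to contact with the stand floor before release, and the job is handed in at about 41 s; the last picture shows the large cup inside the rim, about 2 mm off centre.

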